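# Tip out the nose weights and hold the sprung case lid at its index arm

### The job

Get the nose weights ready for casing: tip the four steel balls out of the scoop cup into the open tray, then stand the empty cup upright on the bare table and let go of it. After that, take the sprung lid of the parts case by its handle, lift the lid until it lies in line with the metal index arm at the side of the case, and finish while still holding it there, steady, so that a colleague can load the case. Leave the index arm and the other things on the table as they are.

Things in the scene. Friction and masses are not known exactly. Their poses are not given: they have to be found in the camera images.
- cup: white plastic scoop cup, open at the top, round: 58 mm across at the foot, 74 mm at the rim, 80 mm tall, walls 3 mm, floor 4 mm, about 90 g empty (65 to 125 g). A straight round handle bar, 12 mm thick, runs level from the wall along the cup's +x, its axis 68 mm above the foot, ending 120 mm from the cup's axis. It stands on the table with the four balls inside; origin under the centre of the foot, z up towards the mouth.
- cup_handle (a point): point on the axis of the cup's handle bar, 80 mm from the cup's axis along its +x and 68 mm above the foot; axes as the cup's
- ball0_center (a point): centre of a steel ball, 18 mm across, 24 g; at the start in the cup
- ball1_center (a point): centre of a steel ball, 18 mm across, 24 g; at the start in the cup
- ball2_center (a point): centre of a steel ball, 18 mm across, 24 g; at the start in the cup
- ball3_center (a point): centre of a steel ball, 18 mm across, 24 g; at the start in the cup
- tray: open grey tray, fixed, 160 mm (its x) x 200 mm (its y), 40 mm tall, walls and floor 5 mm; origin under its centre
- case: grey parts case, fixed, 170 mm (its x) x 190 mm (its y), 80 mm tall without its lid; origin under its centre. The side away from the hinge faces its -x. On its +y side, 101 to 131 mm from the centre, are a thin wire arc (standing above the case side) and the index arm; keep clear of them.
- lid (a joint): angle of the lid in rad: 0 shut, growing as it opens (its edge on the case's -x side rises); stops at 1.5. A spring pulls it shut: 0.25 N m when shut, 0.5 N m more for each rad, besides the lid's weight (250 g, 170 x 190 x 8 mm); let go, it falls shut.
- lid_bar (a point): middle of the black bridge handle on the lid's top: a round bar 10 mm thick along the lid's y, clear for 60 mm between its two posts, its axis 30 mm above the lid's top face (25 mm of free height under the bar). This point lies 150 mm from the hinge axis along the lid and 38 mm above the lid's underside; axes as the lid's: with the lid shut x points from the handle to the hinge, z up. They turn with the lid.
- lid_hinge (a point): point on the hinge axis, in the middle of its length, on the case's +x top edge, level with the lid's underside; the axis runs along y. Axes as the lid's.
- index (a joint): angle of the index arm in rad about the same hinge axis, same sense as the lid's angle; when both read the same, the lid lies in line with the arm. Clamped at the start between 0.45 and 0.85; it does not move by itself.
- index_tip (a point): free end of the metal index arm, a bar 172 x 10 x 8 mm beside the case on its +y side (114 mm from the case's middle); the arm starts on the hinge axis. Its x axis points along the arm towards the hinge.
- nosecone: pointed nose cone, 37 mm across, 106 mm tall, standing; origin under its centre. A bystander.
- tape: roll of tape lying flat, 84 mm across, 20 mm tall; origin under its centre. A bystander.
- glue: small glue jar, 28 mm across, 85 mm tall, standing; origin under its centre. A bystander.

How it is judged (in metres and radians):
On the way, in this order (a step that is already met when the one before it is completed fails the run):
1. all four balls lie in the tray (x of ball0_center in the frame of tray between -0.076 and 0.076 m and y of ball0_center in the frame of tray between -0.096 and 0.096 m and z of ball0_center in the frame of tray between 0 and 0.04 m and x of ball1_center in the frame of tray between -0.076 and 0.076 m and y of ball1_center in the frame of tray between -0.096 and 0.096 m and z of ball1_center in the frame of tray between 0 and 0.04 m and x of ball2_center in the frame of tray between -0.076 and 0.076 m and y of ball2_center in the frame of tray between -0.096 and 0.096 m and z of ball2_center in the frame of tray between 0 and 0.04 m and x of ball3_center in the frame of tray between -0.076 and 0.076 m and y of ball3_center in the frame of tray between -0.096 and 0.096 m and z of ball3_center in the frame of tray between 0 and 0.04 m), for 0.2 s.
2. the cup stands upright on the table, let go (all of step 1 and angle between cup's own z axis and vertical below 0.1 rad and height (world z) of cup below 0.004 m and linear speed of cup below 0.05 m/s and contact force between the fingers and cup below 0.1 N), for 0.3 s.
At the end, for the whole second after the job is handed in: All four balls are in the tray, the cup stands upright (within 6 degrees) on the table itself, not touched by the fingers nor touching the case, and the fingers hold the lid still within 5 degrees (0.087 rad) of the index arm, which has not moved more than 10 mm (all of step 2 and angle between the x axis of lid_bar and the x axis of index_tip, either way round below 0.087 rad and velocity of joint lid between -0.1 and 0.1 rad/s and contact force between the fingers and case above 1 N and contact force between cup and case below 0.1 N and distance of index_tip from where it was at the start of the episode below 0.01 m); the arm keeps its last pose, push and grip.
It fails at once if a bystander was pushed more than 40 mm or knocked over (distance of any of nosecone, tape, glue from where it was at the start of the episode above 0.04 m or angle between any of nosecone, glue's own z axis and vertical above 0.5 rad).
It fails at once if the index arm was moved (distance of index_tip from where it was at the start of the episode above 0.02 m).
It also fails if it takes over 72 s, if anything falls off the work surface, if the arm or the gripper's body presses on something with over 40 N, if the wrist force passes 120 N, or if a joint passes its speed limit or range.

### The arm

A 6-joint arm with a two-finger parallel gripper is mounted at the origin on the work surface. World frame = base frame: x ahead of the robot, y to its left, z up, the work surface at z = 0. Lengths are in m, angles in degrees, forces in N, time in s.
With the tool pointing down it reaches from about 0.4 to 0.825 m from the base axis. Payload 7 kg.
Tool frame: the origin (TCP) lies on the front face of the gripper's body, between the roots of the fingers; the fingertips stand 66 mm ahead of it and the grasp point (between the pads) lies 47 mm ahead of it; z points along the fingers, y is the line along which they close (so a half turn about z gives the same grasp; the last joint's range is limited). The gripper opens to 88 mm and grips with 3 to 60 N. Pads are 19 mm wide; open, the fingers measure 130 mm over their backs; the gripper's body (78 mm by 193 mm) begins 47 mm behind the grasp point.
Start: joints at [-54.998, 20.546, 0.682, 0, -70.136, -16.507], TCP at [0.214, -0.64, 0.292] pointing down, gripper open.
Joint ranges: [-176.03, 176.03], [-82.01, 121.73], [-58.28, 71.71], [-173.87, 95.51], [-174.79, -0.11], [-173.66, 173.66]. Speed limits (degrees/s): [136.94, 136.94, 172.46, 180, 180, 180].

### API

Orientations are given as [roll, pitch, yaw] about the fixed x, y, z axes, in that order (R = Rz(yaw) Ry(pitch) Rx(roll)).
In Python, from plant import ctrl gives the robot as it stands.
- The arm moves only by the tool send_rows, never from a script. Its argument "deltas" is a list of rows, each a list of 2 entries, a list of its own where there are three numbers: the shift along the tool's x, y, z each as a share of 800 mm, from -1 to 1, then the turn about the tool's z as a share of 90 degrees, from -1 to 1. A call has exactly 5 rows; each row is the pose to reach, as a shift and turn from the pose commanded when the call began, along the tool's axes at that moment; what a row does not reach only later rows make up. A row lasts 1/12 s, in which the tool goes at most 41.7 mm and 7.16 degrees, less where a joint would pass 70% of its speed; a pose out of reach is approached as far as the arm can. A call with a number of a shift or a turn outside -1 to 1 is refused whole. A call with a gripper value outside its range is refused whole. "gripper" is the opening, from 0 (shut) to 1 (fully open), set as the call begins (left out, the last holds). The fingers move at their own pace and stop on an object; the grip force is fixed at half the most. Time passes only in rows, so rows that repeat a pose let the fingers close, or fill a call up. It gives the time, the measured TCP pose, the force, the opening and the grip force at its end, in the units of the state.
- ctrl.get_obs(): the state, without advancing time (a new reading comes with each control period).
- ctrl.snapshot(name): name is "scene" or "top" or "wrist"; returns a dict with "color" (384x512x3 uint8, red, green, blue), "vertical_fov" (degrees; the focal length in pixels is half the picture's height over the tangent of half this angle, whatever the lens; pixels are square), "cx", "cy" (the principal point, pixels), "k1" (the pictures are not rectified: a ray, as slopes to the right and down, at radius r is drawn at 1 + k1 r^2 times it, then the intrinsics apply), "rvec" (rotation vector, rad) and "tvec" (3), from world to camera coordinates, as OpenCV has them. Camera axes: x right, y down, z forward; pixel columns grow to the right and rows downward; lengths in m; the calibration is good to about 2 mm. A picture is of the moment at which its call begins. There is no depth.
- ctrl.close_job(): hands the job in; it is judged then, once.
Trained networks look in a picture, given as the dict that the camera call returned (one of the last four; its "shot" number tells which), for a name from the list of things; names that differ only in an ending like _2 or _b are one class to them, and where a whole thing is asked for, a point or a joint stands for the part that bears it (a point fixed in the world has none). Each returns a list of dicts, best first, with "conf" (0 to 1); they miss things now and then, are a little off and sometimes report something else, mostly with a low value. They report only what shows in the picture. A call takes as long as a camera call.
- ctrl.boxes_of(picture, thing): "xy" ([column, row] as shares, 0 to 1, of the picture: columns of its width, rows of its height, amid what is visible of it).
- ctrl.cut_out(picture, thing): "pixels" (384x512 bool, what is visible of it) and "xy" ([column, row] as shares, 0 to 1, of the picture: columns of its width, rows of its height, amid what is visible of it).
The state is a dict: "clock": time; "joint_pos": joint angles; "qvel": joint speeds; "tau": joint torques, N m; "tool_pos": TCP position; "orientation": TCP orientation; "force": force on the tool from outside, world axes, zero at the start; "moment": the same for the moment, N m; "opening": finger opening in m; "gripper_force": force on a finger pad.
Only numpy, scipy, OpenCV 4.12 (cv2) and the standard library are available. Lean on these libraries where they do the work, as an engineer would, in place of code of your own. Each camera call takes 0.05 s, during which the arm holds its last target. There are 200 camera calls.

## Working session

There is one attempt and no reset: what is moved stays moved. The work goes in short steps, Python scripts to look and compute and a tool call to move; the robot and the scene stay as the last step left them, time stands still between calls to the robot, and variables do not carry over. Pictures are saved under pics/ and viewed, at most 10 in all, crops included, and the job is handed in when it is done.

Besides the shell and the picture viewer there is one more tool, called after "Request:" as name(argument=value, ...) on one line, values as JSON. send_rows: Moves the arm, as the interface text tells. Shift numbers are shares of 800 mm and turn numbers shares of 90 degrees, none past 1 either way. Its arguments: {"type":"object","properties":{"deltas":{"type":"array","items":{"type":"array"}},"gripper":{"type":"number"}},"required":["deltas"]}

```bash
ls; mkdir -p pics; cat > h.py <<'E'
import numpy as np, cv2
from plant import ctrl
def cam(p):
    f=192/np.tan(np.radians(p["vertical_fov"])/2)
    return f,np.array([[f,0,p["cx"]],[0,f,p["cy"]],[0,0,1]]),np.array([p["k1"],0,0,0,0.]),cv2.Rodrigues(np.array(p["rvec"],float))[0],np.array(p["tvec"],float).ravel()
def ray(p,uv):
    f,K,D,R,t=cam(p)
    n=cv2.undistortPoints(np.array(uv,float).reshape(-1,1,2),K,D).reshape(-1,2)
    return -R.T@t, (R.T@np.c_[n,np.ones(len(n))].T).T
def atz(p,uv,z):
    o,d=ray(p,uv); return o+d*((z-o[2])/d[:,2])[:,None]
def proj(p,X):
    f,K,D,R,t=cam(p)
    return cv2.projectPoints(np.array(X,float).reshape(-1,1,3),cv2.Rodrigues(R)[0],t,K,D)[0].reshape(-1,2)
def xy(r): return np.array(r["xy"])*[512,384]
def snap(n,f=None):
    p=ctrl.snapshot(n)
    if f: cv2.imwrite("pics/%s.png"%f,p["color"][:,:,::-1])
    return p
E
python3 - <<'E'
from h import *
np.set_printoptions(precision=3,suppress=True)
names="cup cup_handle tray case lid_bar lid_hinge index_tip nosecone tape glue".split()
ims=[]
for c in("scene","top"):
    p=snap(c,c+"0"); ims.append(p["color"][:,:,::-1])
    f,K,D,R,t=cam(p); print(c,f,(-R.T@t),p["k1"])
    for n in names:
        r=ctrl.boxes_of(p,n)[:2]
        print(n,[(xy(q).round(1),round(q["conf"],2)) for q in r], [atz(p,xy(q),{"case":.08,"lid_bar":.118,"lid_hinge":.08,"cup":.06,"cup_handle":.068}.get(n,0.02))[0].round(3) for q in r[:1]])
E
```

```text
pics
scene 404.23137078490134 [0.971 0.795 0.87 ] -0.04869894859096497
cup [(array([231.9, 204.8]), 0.73)] [array([0.574, 0.052, 0.06 ])]
cup_handle [(array([225. , 207.8]), 0.81)] [array([0.601, 0.06 , 0.068])]
tray [(array([196.6, 150.2]), 0.83)] [array([ 0.527, -0.291,  0.02 ])]
case [(array([276. , 246.8]), 0.96)] [array([0.562, 0.261, 0.08 ])]
lid_bar [(array([275.9, 240.8]), 0.79), (array([170.7, 195.3]), 0.54)] [array([0.571, 0.271, 0.118])]
lid_hinge [(array([278.1, 240.8]), 0.66)] [array([0.546, 0.247, 0.08 ])]
index_tip [(array([339.4, 245.3]), 0.61)] [array([0.377, 0.305, 0.02 ])]
nosecone [(array([177.4, 229.9]), 0.63)] [array([0.739, 0.027, 0.02 ])]
tape [(array([279.3, 241.7]), 0.32)] [array([0.513, 0.21 , 0.02 ])]
glue [(array([227.2, 203. ]), 0.71), (array([195.9, 150.6]), 0.67)] [array([0.563, 0.001, 0.02 ])]
top 413.350479367348 [0.383 0.052 1.099] 0.012908028104402457
cup [(array([248.1, 182.3]), 0.81), (array([377.5, 206.2]), 0.57)] [array([0.593, 0.05 , 0.06 ])]
cup_handle [(array([249.8, 184.2]), 0.6)] [array([0.586, 0.045, 0.068])]
tray [(array([378.8, 205.5]), 0.95)] [array([ 0.539, -0.296,  0.02 ])]
case [(array([155.5, 198.6]), 0.92)] [array([0.547, 0.28 , 0.08 ])]
lid_bar [(array([157.5, 198.8]), 0.76)] [array([0.541, 0.267, 0.118])]
lid_hinge [(array([153.7, 199. ]), 0.7)] [array([0.546, 0.285, 0.08 ])]
index_tip [(array([104.3, 201.6]), 0.77)] [array([0.549, 0.427, 0.02 ])]
nosecone [(array([250.8, 132.1]), 0.64)] [array([0.74 , 0.042, 0.02 ])]
tape [(array([217.6, 263.4]), 0.78)] [array([0.388, 0.128, 0.02 ])]
glue [(array([306. , 139.4]), 0.47)] [array([ 0.72 , -0.108,  0.02 ])]
```

View pics/scene0.png

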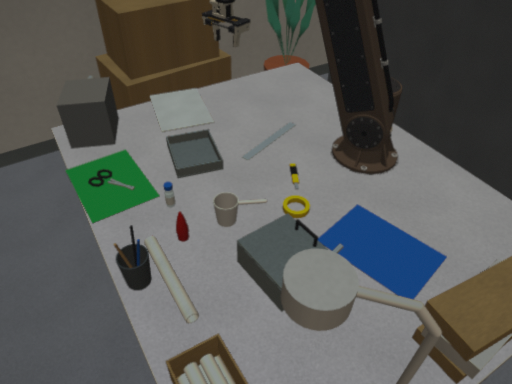

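View pics/top0.png

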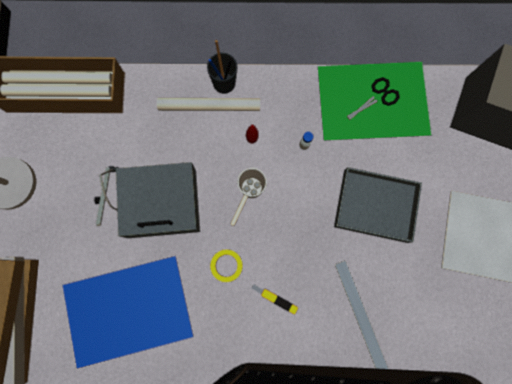

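The scene shows the cup (226,210) with its handle to (262,202), the tray (195,152), the case (285,260) partly behind a lamp, and the red nose cone (182,225). The top view shows the cup rim at (251,182) with its handle ending at (235,223), the tray at (379,205), the lid bar at (155,224), and the index arm running from (107,168) to (98,224).

```bash
python3 - <<'E'
from h import *
np.set_printoptions(precision=3,suppress=True)
p=snap("top","t1"); s=snap("scene","s1")
def mask(p,n):
    r=ctrl.cut_out(p,n); print(n,[(q["conf"],xy(q).round(0),int(q["pixels"].sum())) for q in r[:3]]); return r[0]["pixels"].astype(np.uint8)
def hullpts(m,c=True):
    cs=max(cv2.findContours(m,0,2)[0],key=cv2.contourArea); return cs.reshape(-1,2).astype(float)
m=mask(p,"tray"); w=atz(p,hullpts(m),.04)[:,:2].astype(np.float32)
print("tray rect",cv2.minAreaRect(w))
m=mask(p,"cup"); w=atz(p,hullpts(m),.08)[:,:2]
o=cv2.morphologyEx(m,cv2.MORPH_OPEN,np.ones((9,9),np.uint8)); w=atz(p,hullpts(o),.08)[:,:2]
print("cup rim",cv2.minEnclosingCircle(w.astype(np.float32)))
hp=np.argwhere(m&(1-cv2.dilate(o,np.ones((3,3),np.uint8))))[:,::-1]; hw=atz(p,hp,.068)[:,:2]
v=cv2.fitLine(hw.astype(np.float32),2,0,.01,.01).ravel(); print("handle line",v, "ext",hw.min(0),hw.max(0),len(hp))
m=mask(p,"case"); w=atz(p,hullpts(m),.088)[:,:2].astype(np.float32); print("case rect",cv2.minAreaRect(w))
for n in("lid_bar","index_tip"):
    m=mask(p,n); cv2.imwrite("pics/m_%s.png"%n,m*255)
for n in("index_tip",): m2=mask(s,n)
for n in("nosecone","glue","tape"):
    m=mask(p,n)
a=cv2.resize(p["color"][150:250,85:285,::-1],(800,400),interpolation=2)
b=cv2.resize(s["color"][180:300,220:360,::-1],(233,200),interpolation=2)
out=np.zeros((600,800,3),np.uint8); out[:400]=a; out[400:,:233]=b
c=cv2.resize(p["color"][160:250,325:435,::-1],(244,200),interpolation=2); out[400:,240:484]=c
cv2.imwrite("pics/z1.png",out)
E
```

```text
tray [(0.69, array([378., 207.]), 4968), (0.44, array([253., 133.]), 196)]
tray rect ((0.5390284657478333, -0.2866273820400238), (0.20687414705753326, 0.1678777039051056), 78.01875305175781)
cup [(0.73, array([245., 184.]), 736), (0.48, array([155., 201.]), 5053)]
cup rim ((0.606366753578186, 0.037467923015356064), 0.02899327501654625)
handle line [ 0.881 -0.472  0.556  0.055] ext [0.485 0.004] [0.618 0.093] 461
case [(0.75, array([228., 259.]), 566), (0.6, array([154., 202.]), 6287)]
case rect ((0.3849853575229645, 0.10236260294914246), (0.07817547023296356, 0.07895971834659576), 45.088993072509766)
lid_bar [(0.59, array([159., 200.]), 5167)]
index_tip [(0.53, array([100., 201.]), 283)]
index_tip [(0.45, array([336., 248.]), 43), (0.38, array([169., 195.]), 171)]
nosecone [(0.58, array([253., 134.]), 214), (0.37, array([248., 184.]), 748)]
glue [(0.53, array([306., 141.]), 195)]
tape [(0.57, array([217., 260.]), 473), (0.19, array([378., 205.]), 4889)]
```

View pics/z1.png

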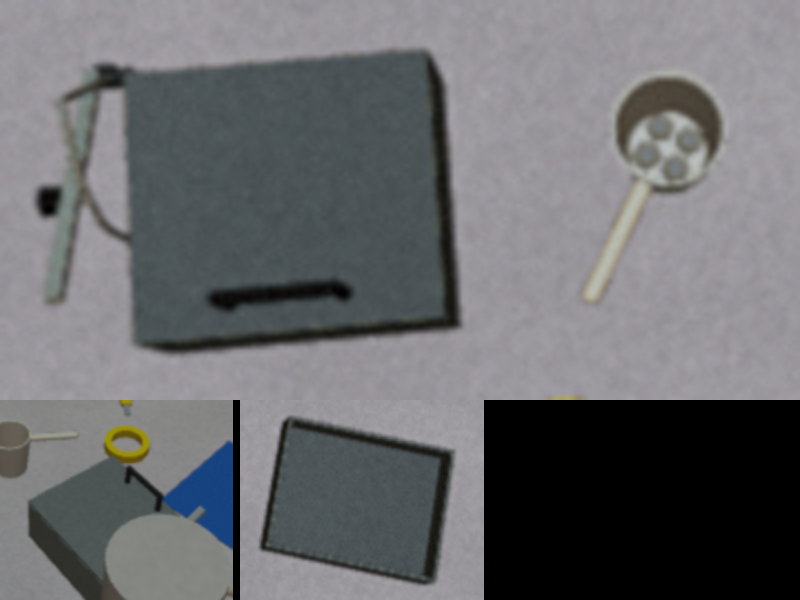

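The crop shows the cup rim centred at (669,130) in zoomed pixels with the four balls inside, and the handle tip at (591,300). The lid bar runs (222,298)–(342,288), the lid corners are clear, and the index arm goes from (97,68) to its tip at (55,300).

```bash
cat > m.py <<'E'
from h import *
np.set_printoptions(precision=3,suppress=True)
p=snap("top"); s=snap("scene")
Z=lambda u,v:[85+u/4-.375,150+v/4-.375]
g=lambda uv,z:atz(p,[uv],z)[0]
c=g(Z(669,130),.08);h=g(Z(591,300),.068);print("cup",c,"tip",h,"dist",np.linalg.norm((h-c)[:2]),"yaw",np.degrees(np.arctan2(*(h-c)[1::-1])))
a,b=g(Z(222,298),.118),g(Z(342,288),.118);d=a-b;print("bar",a,b,(a+b)/2,np.linalg.norm(d),"y-axis yaw-90:",np.degrees(np.arctan2(d[1],d[0]))-90)
L=[g(Z(*q),.088) for q in((127,72),(428,52),(447,322),(140,343))]
print("lid",L,[np.linalg.norm(L[i]-L[(i+1)%4]) for i in range(4)],sum(L)/4)
T=[g(q,.04) for q in((346.6,168.1),(421,183.4),(411.5,242),(334.9,226.7))]
print("tray",T,[np.linalg.norm(T[i]-T[(i+1)%4]) for i in range(4)],sum(T)/4)
# index tip by triangulation: intersect rays
o1,d1=ray(p,[Z(55,300)]);o2,d2=ray(s,[(338.5,247.5)]);d1=d1[0]/np.linalg.norm(d1);d2=d2[0]/np.linalg.norm(d2)
A=np.c_[d1,-d2];k=np.linalg.lstsq(A,o2-o1,rcond=None)[0];print("tip tri",o1+k[0]*d1,o2+k[1]*d2)
for th in(.4,.5,.6,.7,.8,.9):
    z=.08+.172*np.sin(th); q=g(Z(55,300),z); r=g(Z(97,68),.08); print(th,np.linalg.norm((q-r)[:2]),.172*np.cos(th),q,r)
print(g((253,134),.05),g((306,141),.06),g((217,260),.02))
o=ctrl.get_obs();print(o["tool_pos"],o["orientation"],o["clock"])
E
python3 m.py
```

```text
cup [0.589 0.04  0.08 ] tip [0.483 0.089 0.068] dist 0.11653562068334765 yaw 155.27636065346735
bar [0.48  0.306 0.118] [0.486 0.235 0.118] [0.483 0.27  0.118] 0.07085297653251561 y-axis yaw-90: 4.75442624427923
lid [array([0.624, 0.379, 0.088]), array([0.637, 0.192, 0.088]), array([0.468, 0.176, 0.088]), array([0.456, 0.362, 0.088])] [np.float64(0.1875074645394052), np.float64(0.1700720245694859), np.float64(0.1859859920118701), np.float64(0.1695612939902271)] [0.546 0.277 0.088]
tray [array([ 0.635, -0.21 ,  0.04 ]), array([ 0.594, -0.403,  0.04 ]), array([ 0.442, -0.368,  0.04 ]), array([ 0.481, -0.173,  0.04 ])] [np.float64(0.1976645175708518), np.float64(0.15666803430643425), np.float64(0.19838247584535415), np.float64(0.15873322178611626)] [ 0.538 -0.288  0.04 ]
tip tri [0.475 0.39  0.156] [0.478 0.387 0.156]
0.4 0.15287791414064594 0.15842249096849623 [0.476 0.393 0.147] [0.629 0.4   0.08 ]
0.5 0.1547331739940892 0.1509442006451441 [0.475 0.388 0.162] [0.629 0.4   0.08 ]
0.6 0.1566644805793292 0.14195772576446467 [0.473 0.382 0.177] [0.629 0.4   0.08 ]
0.7 0.15861585022035188 0.131552856212932 [0.472 0.377 0.191] [0.629 0.4   0.08 ]
0.8 0.16053080083388416 0.11983355400771244 [0.471 0.373 0.203] [0.629 0.4   0.08 ]
0.9 0.16235434674823562 0.10691691454255427 [0.469 0.369 0.215] [0.629 0.4   0.08 ]
[0.725 0.037 0.05 ] [ 0.703 -0.101  0.06 ] [0.397 0.13  0.02 ]
[ 0.214 -0.64   0.292] [ 179.998   -0.    -161.506] 1.75
```

```bash
cat > plan.py <<'E'
import numpy as np
def plan(start,wps,n=5):
    """start,wps: (x,y,z,yaw) TCP; tool pointing down. prints rows per call"""
    s=np.array(start,float)
    for w in wps:
        w=np.array(w,float); a=np.radians(s[3]); d=w-s
        X=np.array([np.cos(a),np.sin(a)]);Y=np.array([np.sin(a),-np.cos(a)])
        v=np.array([X@d[:2],Y@d[:2],-d[2]])/.8; t=-d[3]/90
        rows=[[[round(float(q),3) for q in v*k/n],round(float(t*k/n),3)] for k in range(1,n+1)]
        print("->",w.round(3),"len %.0fmm"%(np.linalg.norm(v)*800)); print(str(rows).replace(" ",""))
        s=w
def lin(a,b,n): 
    a=np.array(a,float);b=np.array(b,float);return [a+(b-a)*k/n for k in range(1,n+1)]
def here():
    from plant import ctrl
    o=ctrl.get_obs(); return [*o["tool_pos"],o["orientation"][2]],o
E
python3 -c "
from plan import *
s=[.214,-.64,.292,-161.5]; g=[.5345,.065,.25,-204.7]
plan(s,lin(s,g,4))"
```

```text
-> [   0.294   -0.464    0.282 -172.3  ] len 194mm
[[[-0.033,0.035,0.003],0.024],[[-0.066,0.071,0.005],0.048],[[-0.099,0.106,0.008],0.072],[[-0.132,0.142,0.011],0.096],[[-0.165,0.177,0.013],0.12]]
-> [   0.374   -0.288    0.271 -183.1  ] len 194mm
[[[-0.026,0.041,0.003],0.024],[[-0.052,0.082,0.005],0.048],[[-0.077,0.123,0.008],0.072],[[-0.103,0.164,0.01],0.096],[[-0.129,0.205,0.013],0.12]]
-> [ 4.540e-01 -1.110e-01  2.600e-01 -1.939e+02] len 194mm
[[[-0.018,0.045,0.003],0.024],[[-0.035,0.09,0.005],0.048],[[-0.053,0.135,0.008],0.072],[[-0.07,0.18,0.011],0.096],[[-0.088,0.225,0.013],0.12]]
-> [ 5.340e-01  6.500e-02  2.500e-01 -2.047e+02] len 194mm
[[[-0.009,0.048,0.003],0.024],[[-0.018,0.095,0.005],0.048],[[-0.027,0.143,0.008],0.072],[[-0.035,0.19,0.011],0.096],[[-0.044,0.238,0.013],0.12]]
```

Request:
send_rows(deltas=[[[-0.033, 0.035, 0.003], 0.024], [[-0.066, 0.071, 0.005], 0.048], [[-0.099, 0.106, 0.008], 0.072], [[-0.132, 0.142, 0.011], 0.096], [[-0.165, 0.177, 0.013], 0.12]], gripper=1)

```text
clock: 2.17
tool_pos: [0.2946, -0.4623, 0.2816]
orientation: [-180.0, 0.0, -172.4]
force: [0.9, -0.2, 0.3]
opening: 0.0876
gripper_force: 0.0
```

Request:
send_rows(deltas=[[[-0.026, 0.041, 0.003], 0.024], [[-0.052, 0.082, 0.005], 0.048], [[-0.077, 0.123, 0.008], 0.072], [[-0.103, 0.164, 0.01], 0.096], [[-0.129, 0.205, 0.013], 0.12]])

```text
clock: 2.58
tool_pos: [0.3751, -0.2859, 0.2718]
orientation: [-180.0, 0.1, 176.8]
force: [1.8, 0.2, -0.1]
opening: 0.0877
gripper_force: 0.0
```

Request:
send_rows(deltas=[[[-0.018, 0.045, 0.003], 0.024], [[-0.035, 0.09, 0.005], 0.048], [[-0.053, 0.135, 0.008], 0.072], [[-0.07, 0.18, 0.011], 0.096], [[-0.088, 0.225, 0.013], 0.12]])

```text
clock: 3.0
tool_pos: [0.455, -0.1098, 0.2613]
orientation: [180.0, 0.1, 166.0]
force: [1.4, -0.9, 0.5]
opening: 0.0879
gripper_force: 0.0
```

Request:
send_rows(deltas=[[[-0.009, 0.048, 0.003], 0.024], [[-0.018, 0.095, 0.005], 0.048], [[-0.027, 0.143, 0.008], 0.072], [[-0.035, 0.19, 0.011], 0.096], [[-0.044, 0.238, 0.013], 0.12]])

```text
clock: 3.42
tool_pos: [0.5349, 0.0666, 0.2507]
orientation: [180.0, 0.0, 155.2]
force: [0.5, -1.0, -0.1]
opening: 0.0873
gripper_force: 0.0
```

```bash
python3 - <<'E'
from h import *; from plan import *
s,o=here(); print(s,o["clock"],o["joint_pos"])
p=snap("wrist","w1"); f,K,D,R,t=cam(p); print(f,-R.T@t,R[2])
c=np.array([.589,.040]);u=np.array([-.9085,.4179])
for X in([*c,.08],[*(c+.12*u),.068],[*(c+.06*u),.068],[.483,.27,.118],[.475,.39,.156]): print(proj(p,[X]))
for n in("cup","cup_handle"): print(n,[(xy(r),r["conf"]) for r in ctrl.boxes_of(p,n)])
E
```

```text
[np.float64(0.5349307517563858), np.float64(0.06660865263910296), np.float64(0.2506932375970865), np.float64(155.2097509126365)] 3.4167 [ 2.79416711e+01  9.60968751e+00 -1.99673989e+01  2.12176672e-03
 -6.03933989e+01 -1.42732964e+02]
264.3479045047065 [0.46871736 0.09574184 0.34372678] [ 0.24314063 -0.11111638 -0.96360562]
[[258.88009663 246.72189944]]
[[258.63997748 134.13176027]]
[[258.76799751 191.03194211]]
[[466.41608069  45.03324434]]
[[658.96320378 -48.17493018]]
cup [(array([260.7104, 219.1104]), 0.71)]
cup_handle [(array([263.68  , 221.6064]), 0.66)]
```

View pics/w1.png

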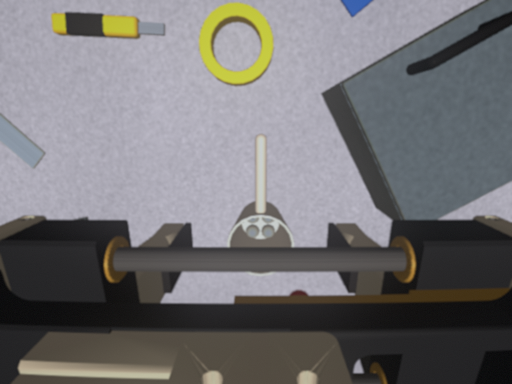

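The wrist view shows the cup bar running down the middle, from its tip at (261,135) to the cup at (261,240) between the fingers. That is within 3 px of the prediction, so I'm going down.

Request:
send_rows(deltas=[[[0, 0, 0.045], 0], [[0, 0, 0.09], 0], [[0, 0, 0.13], 0], [[0, 0, 0.16], 0], [[0, 0, 0.17], 0]])

```text
clock: 3.98
tool_pos: [0.5324, 0.0631, 0.1113]
orientation: [-179.8, -0.2, 155.2]
force: [-0.5, -0.2, 0.2]
opening: 0.0879
gripper_force: 0.0
```

Request:
send_rows(deltas=[[[0, 0, 0], 0], [[0, 0, 0], 0], [[0, 0, 0], 0], [[0, 0, 0], 0], [[0, 0, 0], 0]], gripper=0)

```text
clock: 4.4
tool_pos: [0.5353, 0.0649, 0.1161]
orientation: [179.9, 0.1, 155.3]
force: [-0.4, 0.4, 0.1]
opening: 0.0599
gripper_force: 0.0
```

Request:
send_rows(deltas=[[[0, 0, 0], 0], [[0, 0, 0], 0], [[0, 0, 0], 0], [[0, 0, 0], 0], [[0, 0, 0], 0]])

```text
clock: 4.82
tool_pos: [0.5346, 0.0647, 0.1146]
orientation: [180.0, 0.0, 155.3]
force: [-0.6, 0.1, 0.3]
opening: 0.0269
gripper_force: 0.0
```

Request:
send_rows(deltas=[[[-0.004, 0, -0.008], 0], [[-0.005, 0, -0.009], 0], [[-0.005, 0, -0.009], 0], [[-0.005, 0, -0.009], 0], [[-0.005, 0, -0.009], 0]])

```text
clock: 5.23
tool_pos: [0.5389, 0.0633, 0.1225]
orientation: [179.9, 0.1, 155.3]
force: [-1.2, 0.9, 4.4]
opening: 0.0112
gripper_force: 29.9
```

Request:
send_rows(deltas=[[[0, 0, 0], 0], [[0, 0, 0], 0], [[0, 0, -0.004], 0], [[0, 0, -0.01], 0], [[0, 0, -0.02], 0]])

```text
clock: 5.65
tool_pos: [0.5374, 0.0626, 0.1373]
orientation: [-179.9, -0.1, 155.3]
force: [0.4, -0.2, -1.1]
opening: 0.011
gripper_force: 29.9
```

```bash
python3 - <<'E'
from plan import *
s,o=here(); print(s,o["force"],o["moment"],o["gripper_force"],o["opening"])
E
```

```text
[np.float64(0.5374174355240631), np.float64(0.06261973528552245), np.float64(0.13726620690487135), np.float64(155.26861072563838)] [ 0.41224332 -0.2443953  -1.05505496] [-0.00664117  0.10420487  0.03506857] 29.926595985889435 0.011035824421611506
```

```bash
cat >> plan.py <<'E'
TC=np.array([.538,-.288]);TY=np.radians(-12.2);tx=np.array([np.cos(TY),np.sin(TY)]);ty=np.array([-np.sin(TY),np.cos(TY)])
def tray(X,Y,z,yaw=-192.2): return np.array([*(TC+X*tx+Y*ty),z,yaw])
def totray(s): d=np.array(s[:2])-TC; return d@tx,d@ty,s[2]
def arc(phi,s=15.,edge=99.,X=-.030,dz=.0545):
    f=np.radians(phi); r=29+.1*s
    return tray(X,(edge-(68-s)*np.sin(f)+r*np.cos(f))/1e3,(40+(68-s)*np.cos(f)+r*np.sin(f))/1e3+dz)
def call(start,wps):
    s=np.array(start,float); a=np.radians(s[3]); X=np.array([np.cos(a),np.sin(a)]);Y=np.array([np.sin(a),-np.cos(a)]); out=[]
    for w in wps:
        d=np.array(w)-s; d[3]=(d[3]+180)%360-180; out.append([[round(float(q),3) for q in np.array([X@d[:2],Y@d[:2],-d[2]])/.8],round(float(-d[3]/90),3)])
    print("end",np.array(wps[-1]).round(3)); print(str(out).replace(" ","")); return wps[-1]
E
python3 -c "
from plan import *
s=[.5374,.0626,.1373,-204.73]
m=tray(-.03,.2,.21,-196); a=tray(-.03,.145,arc(0)[2])
e=call(s,lin(s,m,5)); e=call(e,lin(e,a,5))
print(a)"
```

```text
end [ 5.51e-01 -8.60e-02  2.10e-01 -1.96e+02]
[[[-0.019,-0.032,-0.018],-0.019],[[-0.037,-0.065,-0.036],-0.039],[[-0.056,-0.097,-0.055],-0.058],[[-0.075,-0.129,-0.073],-0.078],[[-0.093,-0.162,-0.091],-0.097]]
end [ 5.390e-01 -1.400e-01  1.480e-01 -1.922e+02]
[[[-0.001,-0.014,0.016],-0.008],[[-0.002,-0.027,0.031],-0.017],[[-0.003,-0.041,0.047],-0.025],[[-0.004,-0.055,0.063],-0.034],[[-0.005,-0.069,0.078],-0.042]]
[ 5.39319619e-01 -1.39934951e-01  1.47500000e-01 -1.92200000e+02]
```

Request:
send_rows(deltas=[[[-0.01, -0.015, -0.01], -0.01], [[-0.03, -0.05, -0.03], -0.03], [[-0.055, -0.095, -0.055], -0.06], [[-0.08, -0.14, -0.08], -0.08], [[-0.093, -0.162, -0.091], -0.097]])

```text
clock: 6.07
tool_pos: [0.5517, -0.088, 0.2128]
orientation: [180.0, 0.1, 164.1]
force: [0.8, 1.0, -1.9]
opening: 0.011
gripper_force: 29.9
```

Request:
send_rows(deltas=[[[-0.001, -0.014, 0.01], -0.008], [[-0.002, -0.027, 0.025], -0.017], [[-0.003, -0.041, 0.045], -0.025], [[-0.004, -0.055, 0.065], -0.034], [[-0.005, -0.069, 0.078], -0.042]])

```text
clock: 6.48
tool_pos: [0.5393, -0.1407, 0.1472]
orientation: [-180.0, -0.1, 167.8]
force: [0.8, -0.7, -1.1]
opening: 0.0113
gripper_force: 29.9
```

```bash
python3 - <<'E'
from plan import *; from h import *
s,o=here(); print(s,totray(s),o["force"],o["moment"],o["clock"])
p=snap("top"); q=snap("scene")
for P,n in((p,"top"),(q,"scene")): print(n,[(xy(r).round(1),round(r["conf"],2)) for r in ctrl.boxes_of(P,"cup")[:2]])
X=tray(.026,.145,0)[:2]; print("expected cup px",proj(p,[[*X,.08]]),proj(q,[[*X,.065]]))
A=cv2.resize(q["color"][60:220,120:330,::-1],(787,600),interpolation=2); cv2.imwrite("pics/a1.png",A)
e=s
for a,b in((0,35),(35,70),(70,112)): e=call(e,[arc(t) for t in np.linspace(a,b,6)[1:]])
E
```

```text
[np.float64(0.5393302595819462), np.float64(-0.14067057370698835), np.float64(0.1472310911000941), np.float64(167.80646200258641)] (np.float64(-0.02983414416433926), np.float64(0.14428323979022903), np.float64(0.1472310911000941)) [ 0.81204037 -0.6908815  -1.08346498] [-0.01524261  0.14517897  0.0157588 ] 6.4833
top [(array([323.1, 219.3]), 0.6), (array([155.2, 201.3]), 0.19)]
scene [(array([202.2, 166.4]), 0.68)]
expected cup px [[328.0589265  180.31871164]] [[195.27138816 167.43005907]]
end [ 5.280e-01 -1.900e-01  1.550e-01 -1.922e+02]
[[[0.0,-0.027,-0.004],0.0],[[0.0,-0.036,-0.008],0.0],[[0.0,-0.045,-0.01],0.0],[[0.0,-0.054,-0.01],0.0],[[0.0,-0.063,-0.01],0.0]]
end [ 5.210e-01 -2.230e-01  1.410e-01 -1.922e+02]
[[[-0.0,-0.009,0.001],-0.0],[[-0.0,-0.018,0.004],-0.0],[[-0.0,-0.027,0.007],-0.0],[[-0.0,-0.035,0.012],-0.0],[[-0.0,-0.042,0.018],-0.0]]
end [ 5.170e-01 -2.440e-01  1.030e-01 -1.922e+02]
[[[-0.0,-0.008,0.008],-0.0],[[-0.0,-0.015,0.017],-0.0],[[0.0,-0.02,0.027],-0.0],[[-0.0,-0.024,0.037],-0.0],[[-0.0,-0.026,0.048],-0.0]]
```

View pics/a1.png

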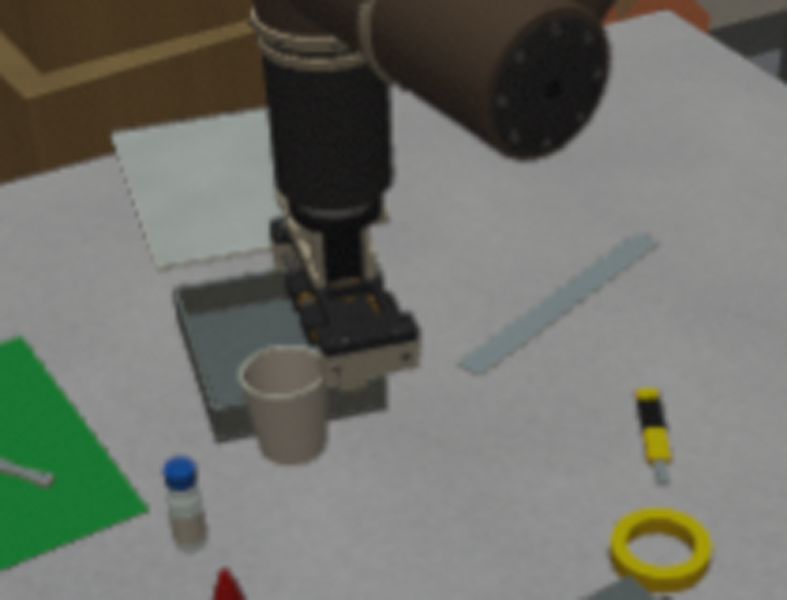

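The cup hangs level in the gripper at about (290,400) in the crop, just outside the tray's near wall. Now I'll tip it over the wall edge.

Request:
send_rows(deltas=[[[0, -0.02, -0.003], 0], [[0, -0.033, -0.007], 0], [[0, -0.045, -0.01], 0], [[0, -0.054, -0.01], 0], [[0, -0.063, -0.01], 0]])

```text
clock: 7.1
tool_pos: [0.5304, -0.1894, 0.1576]
orientation: [180.0, 0.1, 167.8]
force: [-1.7, 5.0, 4.8]
opening: 0.0112
gripper_force: 30.1
```

```bash
python3 - <<'E'
from plan import *; from h import *
s,o=here(); print(s,totray(s),o["force"],o["moment"],o["opening"])
q=snap("scene")
A=cv2.resize(q["color"][100:200,150:280,::-1],(780,600),interpolation=2); cv2.imwrite("pics/a2.png",A)
E
```

```text
[np.float64(0.5303985063067633), np.float64(-0.18942478388580491), np.float64(0.1576171779565649), np.float64(167.82224568271792)] (np.float64(-0.028261208236963292), np.float64(0.09474259890522096), np.float64(0.1576171779565649)) [-1.66830216  5.02455076  4.78699875] [2.03384395 0.34318494 0.21757521] 0.011231060986747284
```

View pics/a2.png

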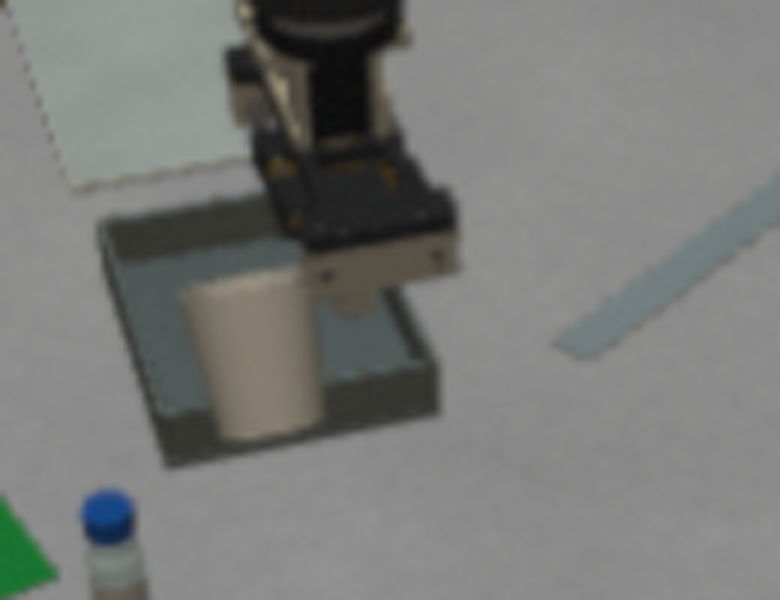

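The cup is tipping about its bar over the wall, roughly 30°, with its foot at (270,430) outside. Continuing.

Request:
send_rows(deltas=[[[0, -0.009, 0.001], 0], [[0, -0.018, 0.004], 0], [[0, -0.027, 0.007], 0], [[0, -0.035, 0.012], 0], [[0, -0.042, 0.018], 0]])

```text
clock: 7.57
tool_pos: [0.5227, -0.2227, 0.1422]
orientation: [-180.0, 0.0, 167.8]
force: [-1.8, 3.2, 5.3]
opening: 0.0115
gripper_force: 30.1
```

Request:
send_rows(deltas=[[[0, -0.008, 0.008], 0], [[0, -0.015, 0.017], 0], [[0, -0.02, 0.027], 0], [[0, -0.024, 0.037], 0], [[0, -0.026, 0.048], 0]])

```text
clock: 7.98
tool_pos: [0.5177, -0.2436, 0.1027]
orientation: [-179.9, -0.0, 167.8]
force: [-2.3, -8.5, 11.9]
opening: 0.0113
gripper_force: 30.0
```

```bash
python3 - <<'E'
from plan import *; from h import *
s,o=here(); print(s,totray(s),o["force"],o["moment"],o["opening"])
q=snap("scene"); p=snap("top")
A=cv2.resize(q["color"][100:200,150:280,::-1],(520,400),interpolation=2)
B=cv2.resize(p["color"][150:260,320:440,::-1],(280,257),interpolation=2)
o=np.zeros((400,800,3),np.uint8);o[:,:520]=A;o[:257,520:]=B
cv2.imwrite("pics/a3.png",o)
E
```

```text
[np.float64(0.5177067294658518), np.float64(-0.24355127250527908), np.float64(0.10271579150902187), np.float64(167.77218548440297)] (np.float64(-0.02922808345764707), np.float64(0.0391564214690886), np.float64(0.10271579150902187)) [-2.34007851 -8.49415702 11.94821919] [-2.7459188   0.895002   -0.10723814] 0.011321845411949272
```

View pics/a3.png

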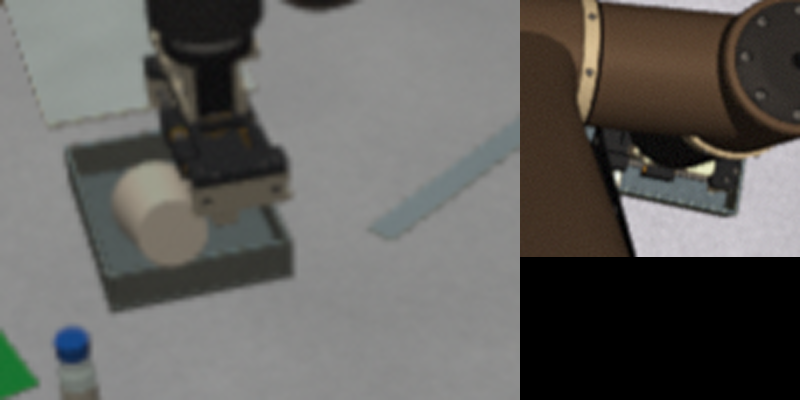

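Request:
send_rows(deltas=[[[0, 0, 0.004], 0], [[0, 0, 0.004], 0], [[0, 0, 0], 0], [[0, 0, 0.004], 0], [[0, 0, 0.004], 0]])

```text
clock: 8.5
tool_pos: [0.5188, -0.2427, 0.1001]
orientation: [-180.0, 0.1, 167.8]
force: [-1.2, -2.5, 5.6]
opening: 0.011
gripper_force: 30.0
```

```bash
python3 - <<'E'
from plan import *; from h import *
s,o=here(); print(s,totray(s),o["force"])
for n in("wrist","scene","top"):
    p=snap(n,"b_"+n)
    r=[q for i in range(1) for q in ctrl.boxes_of(p,"ball0_center")]
    W=[atz(p,xy(q),.014)[0] for q in r]
    print(n,[(xy(q).round(0),round(q["conf"],2),np.round(totray(w)[:2],3)) for q,w in zip(r,W)])
    print("cup",[(xy(q).round(0),round(q["conf"],2)) for q in ctrl.boxes_of(p,"cup")[:2]])
    if n=="scene":
        for phi in(70,90,110):
            f=np.radians(phi); b=arc(112)[:3]-[0,0,.0545]+np.array([*(.056*tx),0]); a=np.array([*(-np.sin(f)*ty),np.cos(f)])
            print(phi,proj(p,[b-.068*a,b+.012*a]).round(1))
E
```

```text
[np.float64(0.5188114547280075), np.float64(-0.24274311662014528), np.float64(0.10006630940412753), np.float64(167.83129140951164)] (np.float64(-0.028319090805526883), np.float64(0.0401797817174434), np.float64(0.10006630940412753)) [-1.2098274  -2.4764356   5.61964812]
wrist []
cup [(array([260., 200.]), 0.82)]
scene [(array([193., 154.]), 0.59, array([0.005, 0.004]))]
cup [(array([196., 153.]), 0.93), (array([273., 242.]), 0.61)]
70 [[193.3 169.2]
 [187.8 149.8]]
90 [[193.  164.4]
 [187.8 150.6]]
110 [[192.1 158. ]
 [188.  151.7]]
top []
cup []
```

View pics/b_wrist.png

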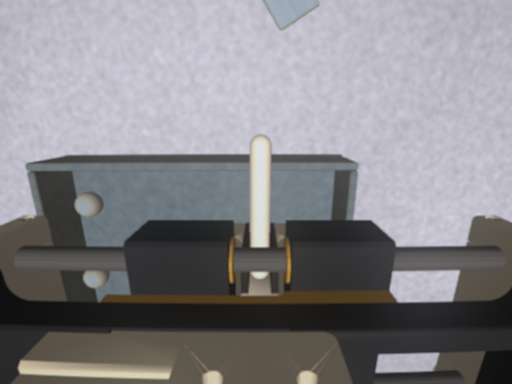

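The wrist view shows two balls at (89,204) and (96,277), out against the tray's far wall. The tilt is about 108°. Before righting the cup, I'll test whether an opening just under the bar's thickness softens the grip.

Request:
send_rows(deltas=[[[0, 0, -0.004], 0], [[0, 0, -0.004], 0], [[0, 0, -0.004], 0], [[0, 0, -0.004], 0], [[0, 0, -0.004], 0]], gripper=0.126)

```text
clock: 9.37
tool_pos: [0.518, -0.2423, 0.103]
orientation: [180.0, -0.0, 167.8]
force: [-0.4, 0.1, -1.6]
opening: 0.011
gripper_force: 17.4
```

Request:
send_rows(deltas=[[[0, 0, 0], 0], [[0, 0, 0], 0], [[0, 0, 0], 0], [[0, 0, 0], 0], [[0, 0, 0], 0]], gripper=0.13)

```text
clock: 9.78
tool_pos: [0.5182, -0.2424, 0.1033]
orientation: [180.0, -0.0, 167.8]
force: [0.6, 0.3, -1.3]
opening: 0.0115
gripper_force: 9.6
```

The grip does soften: 17 N at 0.126 and 10 N at 0.13. Next I'll lift clear, move back outside the wall, and count the balls.

Request:
send_rows(deltas=[[[0, 0, -0.02], 0], [[0, 0, -0.04], 0], [[0, 0, -0.06], 0], [[0, 0.02, -0.065], 0], [[0, 0.05, -0.07], 0]], gripper=0.125)

```text
clock: 10.2
tool_pos: [0.5268, -0.2041, 0.1604]
orientation: [180.0, 0.1, 167.7]
force: [-0.1, 0.3, -1.3]
opening: 0.0111
gripper_force: 19.4
```

Request:
send_rows(deltas=[[[0, 0.03, 0], 0], [[0, 0.06, 0], 0], [[0, 0.09, 0], 0], [[0, 0.11, 0], 0], [[0, 0.12, 0], 0]])

```text
clock: 10.62
tool_pos: [0.5474, -0.1078, 0.1595]
orientation: [180.0, 0.0, 167.9]
force: [0.6, -0.5, -0.9]
opening: 0.0112
gripper_force: 19.4
```

```bash
python3 - <<'E'
from plan import *; from h import *
s,o=here(); print(s,totray(s),o["force"],o["gripper_force"])
ims=[]
for n in("scene","wrist","top"):
    p=snap(n)
    r=ctrl.boxes_of(p,"ball0_center")
    print(n,[(xy(q).round(0),round(q["conf"],2),np.round(totray(atz(p,xy(q),.014)[0])[:2],3)) for q in r])
    ims.append(p["color"][:,:,::-1])
A=cv2.resize(ims[0][110:190,150:270],(420,280),interpolation=2);B=cv2.resize(ims[1],(380,285));C=cv2.resize(ims[2][150:260,320:440],(300,275),interpolation=2)
o=np.zeros((570,800,3),np.uint8);o[:280,:420]=A;o[:285,420:]=B;o[290:565,:300]=C;cv2.imwrite("pics/c1.png",o)
E
```

```text
[np.float64(0.5474100690004101), np.float64(-0.1077677730749486), np.float64(0.1595270644608963), np.float64(167.89197866685274)] (np.float64(-0.028889987662308207), np.float64(0.17815042417526647), np.float64(0.1595270644608963)) [ 0.57432689 -0.50266381 -0.86293961] 19.37921315431595
scene []
wrist []
top [(array([311., 215.]), 0.74, array([-0.06 ,  0.163]))]
```

View pics/c1.png

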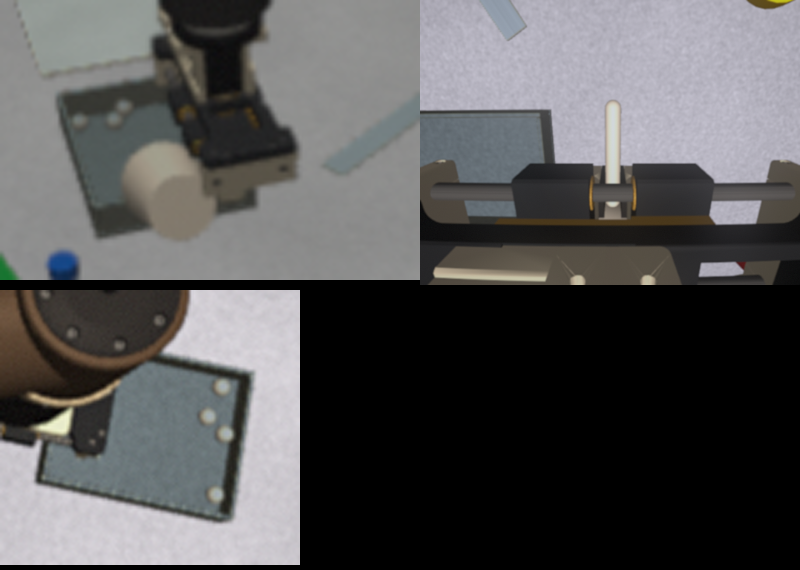

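All four balls lie in the tray by the far wall: three at (222,387), (208,416) and (226,434) in the lower crop, and one at (216,494). Next I'll roll the cup back upright with a soft grip, rim side on the wall top and moving outward.

```bash
cat > tilt.py <<'E'
from h import *; from plan import *
from scipy.optimize import minimize
def sil(p,b,phi,pit,yaw=TY):
    """hull of cup; b=grip point on bar; phi roll (mouth to -ty), pit = cup raised about tool y"""
    f=np.radians(phi);g=np.radians(pit); X=np.array([*tx,0]);Y=np.array([*ty,0]);Z=np.array([0,0,1.])
    a0=-np.sin(f)*Y+np.cos(f)*Z; u=X; 
    R=cv2.Rodrigues(-g*Y)[0]  # raises +X side
    a=R@a0;u=R@u;w=np.cross(a,u); c=b+.056*u
    t=np.linspace(0,2*np.pi,40)[:,None]; ring=np.cos(t)*u+np.sin(t)*w
    P=np.r_[c-.068*a+.029*ring,c+.012*a+.037*ring]
    h=cv2.convexHull(proj(p,P).astype(np.float32)); m=np.zeros((384,512),np.uint8); cv2.fillConvexPoly(m,(h*16).astype(np.int32),1,shift=4); return m
def est(p):
    s,o=here(); b=np.array(s[:3])-[0,0,.0545]
    r=ctrl.cut_out(p,"cup"); m=r[0]["pixels"].astype(np.uint8); best=[]
    for phi in range(-20,140,5):
        for pit in range(-20,45,5):
            k=sil(p,b,phi,pit); best.append(((k&m).sum()/(k|m).sum(),phi,pit))
    best.sort(reverse=True); return r[0]["conf"],best[:4]
E
python3 - <<'E'
from tilt import *
p=snap("scene"); print(est(p))
s,o=here(); z=.0545
e=s; w=lambda Y,zz:tray(-.029,Y/1e3,zz/1e3+z)
e=call(e,[w(150,100),w(120,90),w(95,83),w(89,80),w(89,79)])
e=call(e,[w(90,77),w(94,77),w(98,77),w(103,76.3),w(108,75.5)])
e=call(e,[w(112,74.5),w(116,73),w(120,71),w(124,67.7),w(127,65)])
E
```

```text
(0.56, [(np.float64(0.8933566433566433), 115, 0), (np.float64(0.8687943262411347), 120, 0), (np.float64(0.8439597315436241), 115, 5), (np.float64(0.8421052631578947), 110, 0)])
end [ 5.280e-01 -1.950e-01  1.340e-01 -1.922e+02]
[[[-0.0,-0.032,0.006],-0.001],[[-0.0,-0.069,0.019],-0.001],[[-0.0,-0.101,0.027],-0.001],[[-0.0,-0.108,0.031],-0.001],[[-0.0,-0.108,0.032],-0.001]]
end [ 5.320e-01 -1.760e-01  1.300e-01 -1.922e+02]
[[[0.0,0.001,0.003],-0.0],[[0.0,0.006,0.003],-0.0],[[0.0,0.011,0.003],-0.0],[[-0.0,0.018,0.003],-0.0],[[0.0,0.024,0.004],-0.0]]
end [ 5.360e-01 -1.580e-01  1.200e-01 -1.922e+02]
[[[0.0,0.005,0.001],-0.0],[[0.0,0.01,0.003],-0.0],[[0.0,0.015,0.006],-0.0],[[0.0,0.02,0.01],-0.0],[[0.0,0.024,0.013],-0.0]]
```

Request:
send_rows(deltas=[[[0, -0.032, 0.006], 0], [[0, -0.069, 0.019], 0], [[0, -0.1, 0.027], 0], [[0, -0.108, 0.031], 0], [[0, -0.108, 0.032], 0]])

```text
clock: 11.43
tool_pos: [0.5275, -0.196, 0.1329]
orientation: [-180.0, -0.1, 167.6]
force: [-0.3, 0.5, -1.4]
opening: 0.0112
gripper_force: 19.4
```

Request:
send_rows(deltas=[[[0, 0.001, 0.003], 0], [[0, 0.006, 0.004], 0], [[0, 0.011, 0.004], 0], [[0, 0.018, 0.004], 0], [[0, 0.024, 0.005], 0]], gripper=0.132)

```text
clock: 11.85
tool_pos: [0.5333, -0.174, 0.1302]
orientation: [180.0, 0.0, 167.9]
force: [0.6, -0.4, -1.0]
opening: 0.0114
gripper_force: 6.2
```

```bash
python3 - <<'E'
from tilt import *
s,o=here(); print(totray(s),o["force"],o["gripper_force"])
p=snap("scene"); print(est(p))
E
```

```text
(np.float64(-0.028644349523725757), np.float64(0.11045799255089347), np.float64(0.13017494592129467)) [ 0.61039204 -0.37804846 -1.04784974] 6.212149187922478
(0.8, [(np.float64(0.8782161234991424), -20, -15), (np.float64(0.8781725888324873), -15, -15), (np.float64(0.8771626297577855), -20, -20), (np.float64(0.8694158075601375), 105, -20)])
```

```bash
python3 - <<'E'
from tilt import *
s,o=here(); b=np.array(s[:3])-[0,0,.0545]
for n in("scene","top"):
    p=snap(n,"d_"+n); r=ctrl.cut_out(p,"cup")
    if not r: print(n,"none");continue
    m=r[0]["pixels"].astype(np.uint8); ys,xs=np.nonzero(m); print(n,r[0]["conf"],m.sum(),xs.min(),xs.max(),ys.min(),ys.max())
    L=[]
    for phi in range(0,150,5):
        for pit in range(-90,40,5):
            k=sil(p,b,phi,pit); L.append((round((k&m).sum()/(k|m).sum(),3),phi,pit))
    L.sort(reverse=True); print(L[:8])
    L=[l for l in L if l[1]>60]; print(L[:4])
    # mean brightness inside mask columns: print mask rows extents
    for y in range(ys.min(),ys.max()+1,4): q=np.nonzero(m[y])[0]; print(y,q.min() if len(q) else None,q.max() if len(q) else None,p["color"][y,q].mean(0).round(0) if len(q) else "")
E
```

```text
scene 0.86 596 183 208 151 183
[(np.float64(0.905), 0, -15), (np.float64(0.9), 5, -15), (np.float64(0.892), 90, -25), (np.float64(0.888), 90, -20), (np.float64(0.887), 0, -20), (np.float64(0.886), 95, -25), (np.float64(0.882), 10, -15), (np.float64(0.879), 85, -20)]
[(np.float64(0.892), 90, -25), (np.float64(0.888), 90, -20), (np.float64(0.886), 95, -25), (np.float64(0.879), 85, -20)]
151 195 196 [90. 98. 95.]
155 187 202 [153. 153. 138.]
159 183 203 [150. 149. 134.]
163 183 206 [144. 142. 127.]
167 185 207 [143. 140. 126.]
171 187 208 [110. 104.  93.]
175 189 208 [99. 94. 85.]
179 191 206 [99. 94. 85.]
183 195 200 [125. 124. 121.]
top none
```

Request:
send_rows(deltas=[[[0, 0.005, 0.001], 0], [[0, 0.01, 0.003], 0], [[0, 0.015, 0.006], 0], [[0, 0.02, 0.01], 0], [[0, 0.024, 0.013], 0]], gripper=0.13)

```text
clock: 12.57
tool_pos: [0.5366, -0.1561, 0.1188]
orientation: [-180.0, -0.0, 167.8]
force: [-0.2, 0.3, -1.2]
opening: 0.0118
gripper_force: 9.9
```

```bash
cat >> tilt.py <<'E'
def est2(lo=0,hi=150,pl=-90,ph=40,top=5):
    s,o=here(); b=np.array(s[:3])-[0,0,.0545]; print("tray",np.round(totray(s),4),"bar z",b[2].round(4),"F",np.round(o["force"],1),"grip",round(o["gripper_force"],1))
    p=snap("scene"); r=ctrl.cut_out(p,"cup"); m=r[0]["pixels"].astype(np.uint8)
    L=[]
    for phi in range(lo,hi,5):
        for pit in range(pl,ph,5):
            k=sil(p,b,phi,pit); L.append((float(round((k&m).sum()/(k|m).sum(),3)),phi,pit))
    L.sort(reverse=True); print(r[0]["conf"],L[:top])
    ys,xs=np.nonzero(m)
    print([(y,int(np.nonzero(m[y])[0].min()),int(np.nonzero(m[y])[0].max()),int(p["color"][y,m[y]>0,0].mean())) for y in range(ys.min(),ys.max()+1,5) if m[y].any()])
    return p,m
E
python3 -c "
from tilt import *
est2()"
```

```text
tray [-0.0292  0.1286  0.1188] bar z 0.0643 F [-0.2  0.3 -1.2] grip 9.9
0.71 [(0.225, 0, 35), (0.224, 5, 35), (0.219, 0, 30), (0.211, 10, 35), (0.206, 5, 30)]
[(132, 188, 190, 111), (137, 166, 195, 59), (142, 167, 196, 69), (147, 168, 198, 77), (152, 170, 199, 80), (157, 172, 202, 83), (162, 173, 187, 85), (167, 174, 223, 74), (172, 176, 185, 57), (177, 178, 181, 79)]
```

```bash
sed -i 's/m=r\[0\]\["pixels"\].astype(np.uint8)\n    L/&/; s/p=snap("scene"); r=ctrl.cut_out(p,"cup"); m=r\[0\]\["pixels"\].astype(np.uint8)/p=snap("scene","e"); r=ctrl.cut_out(p,"cup"); c=proj(p,[b+np.array([*(.056*tx),0])])[0]; print(c,[(q["conf"],xy(q).round(0)) for q in r]); r.sort(key=lambda q:np.linalg.norm(xy(q)-c)); m=r[0]["pixels"].astype(np.uint8)/' tilt.py
python3 -c "
from tilt import *
p,m=est2(); cv2.imwrite('pics/e1.png',cv2.resize(p['color'][110:200,140:275,::-1],(800,533),interpolation=2))"
```

```text
tray [-0.0293  0.1287  0.1186] bar z 0.0641 F [ 0.  -0.5 -1.3] grip 9.9
[193.94179692 164.67121928] [(0.95, array([201., 174.]))]
0.95 [(0.891, 95, -25), (0.887, 0, -15), (0.882, 100, -25), (0.878, 5, -15), (0.874, 95, -20)]
[(158, 195, 199, 136), (163, 187, 204, 155), (168, 185, 206, 150), (173, 187, 208, 148), (178, 189, 209, 110), (183, 192, 209, 98), (188, 197, 202, 99)]
```

```bash
cat >> plan.py <<'E'
CC=np.array([.546,.277]);CY=np.radians(4.7);cx=np.array([np.cos(CY),np.sin(CY)]);cy=np.array([-np.sin(CY),np.cos(CY)])
def case(X,Y,z,yaw=-85.3): return np.array([*(CC+X*cx+Y*cy),z,yaw])
def tocase(s): d=np.array(s[:2])-CC; return d@cx,d@cy,s[2]
E
python3 -c "
from plan import *
s=[*tray(-.029,.1277,.119)]
a=[*s];a[2]=.20;a[3]=-165
g=case(-.088,-.101,.215)
e=call(s,lin(s,a,5)); 
for w in lin(a,g,3): e=call(e,lin(e,w,5))
"
```

```text
end [ 5.37e-01 -1.57e-01  2.00e-01 -1.65e+02]
[[[0.0,0.0,-0.02],-0.06],[[0.0,0.0,-0.041],-0.121],[[0.0,0.0,-0.061],-0.181],[[0.0,0.0,-0.081],-0.242],[[0.0,0.0,-0.101],-0.302]]
end [ 5.13000e-01 -4.80000e-02  2.05000e-01 -1.38433e+02]
[[[-0.001,0.028,-0.001],-0.059],[[-0.003,0.056,-0.003],-0.118],[[-0.004,0.083,-0.004],-0.177],[[-0.006,0.111,-0.005],-0.236],[[-0.007,0.139,-0.006],-0.295]]
end [ 4.90000e-01  6.00000e-02  2.10000e-01 -1.11867e+02]
[[[-0.014,0.024,-0.001],-0.059],[[-0.027,0.048,-0.003],-0.118],[[-0.041,0.073,-0.004],-0.177],[[-0.055,0.097,-0.005],-0.236],[[-0.068,0.121,-0.006],-0.295]]
end [  0.467   0.169   0.215 -85.3  ]
[[[-0.023,0.016,-0.001],-0.059],[[-0.046,0.031,-0.003],-0.118],[[-0.069,0.047,-0.004],-0.177],[[-0.092,0.062,-0.005],-0.236],[[-0.115,0.078,-0.006],-0.295]]
```

Request:
send_rows(deltas=[[[0, 0, -0.02], -0.06], [[0, 0, -0.041], -0.121], [[0, 0, -0.061], -0.181], [[0, 0, -0.081], -0.242], [[0, 0, -0.101], -0.302]], gripper=0.12)

```text
clock: 13.18
tool_pos: [0.5367, -0.1566, 0.2011]
orientation: [-180.0, 0.0, -164.8]
force: [1.1, 0.1, -1.8]
opening: 0.0114
gripper_force: 30.0
```

Request:
send_rows(deltas=[[[-0.001, 0.028, -0.001], -0.059], [[-0.003, 0.056, -0.003], -0.118], [[-0.004, 0.083, -0.004], -0.177], [[-0.006, 0.111, -0.005], -0.236], [[-0.007, 0.139, -0.006], -0.295]])

```text
clock: 13.6
tool_pos: [0.5132, -0.0469, 0.2052]
orientation: [-180.0, 0.0, -138.2]
force: [-0.6, 0.5, -1.5]
opening: 0.0109
gripper_force: 30.0
```

Request:
send_rows(deltas=[[[-0.014, 0.024, -0.001], -0.059], [[-0.027, 0.048, -0.003], -0.118], [[-0.041, 0.073, -0.004], -0.177], [[-0.055, 0.097, -0.005], -0.236], [[-0.068, 0.121, -0.006], -0.295]])

```text
clock: 14.02
tool_pos: [0.4898, 0.0619, 0.2101]
orientation: [-180.0, 0.0, -111.7]
force: [-0.2, 0.5, -1.2]
opening: 0.0109
gripper_force: 30.0
```

Request:
send_rows(deltas=[[[-0.023, 0.016, -0.001], -0.059], [[-0.046, 0.031, -0.003], -0.118], [[-0.069, 0.047, -0.004], -0.177], [[-0.092, 0.062, -0.005], -0.236], [[-0.115, 0.078, -0.006], -0.295]])

```text
clock: 14.43
tool_pos: [0.4662, 0.1705, 0.2149]
orientation: [-180.0, 0.0, -85.1]
force: [0.2, -0.1, -1.2]
opening: 0.011
gripper_force: 30.0
```

```bash
cat > t2.py <<'E'
from h import *; from plan import *
def sil2(p,b,yaw,phi,pit,dz=0):
    """tool yaw; u=tool x (cup->handle), mouth dir = u+90deg at phi=90"""
    a_=np.radians(yaw); u0=np.array([np.cos(a_),np.sin(a_),0]); mo=np.array([-u0[1],u0[0],0]); Z=np.array([0,0,1.])
    f=np.radians(phi); g=np.radians(pit)
    a=np.sin(f)*mo+np.cos(f)*Z
    # pitch about mo axis: raise cup (at -u0)
    R=cv2.Rodrigues(g*mo)[0]
    u=R@u0
    if u[2]>0 and g>0: R=R.T; u=R@u0
    if u[2]<0 and g<0: R=R.T; u=R@u0
    a=R@a; w=np.cross(a,u); c=b-.056*u
    t=np.linspace(0,2*np.pi,40)[:,None]; ring=np.cos(t)*u+np.sin(t)*w
    h=lambda P:cv2.convexHull(proj(p,P).astype(np.float32))
    m=np.zeros((384,512),np.uint8); cv2.fillConvexPoly(m,(h(np.r_[c-.068*a+.029*ring,c+.012*a+.037*ring])*16).astype(np.int32),1,shift=4)
    return m,u,a,c
def est3(cams=("scene","top"),lo=-20,hi=140,pl=-60,ph=40):
    s,o=here(); b=np.array(s[:3])-[0,0,.0545]
    print("case",np.round(tocase(s),4),"bar z",b[2].round(4),"F",np.round(o["force"],1),"M",np.round(o["moment"],2),"grip",round(o["gripper_force"],1),"t",o["clock"])
    for n in cams:
        p=snap(n,"f_"+n); r=ctrl.cut_out(p,"cup"); c=proj(p,[sil2(p,b,s[3],90,-10)[3]])[0]
        print(n,c.round(0),[(round(q["conf"],2),xy(q).round(0),int(q["pixels"].sum())) for q in r])
        r=[q for q in r if np.linalg.norm(xy(q)-c)<35]
        if not r: continue
        m=r[0]["pixels"].astype(np.uint8); L=[]
        for phi in range(lo,hi,5):
            for pit in range(pl,ph,5):
                k=sil2(p,b,s[3],phi,pit)[0]; L.append((float(round((k&m).sum()/(k|m).sum(),3)),phi,pit))
        L.sort(reverse=True); print(L[:6])
E
python3 -c "
from t2 import *
est3(); p=snap('wrist','f_wrist'); print([(xy(r).round(0),round(r['conf'],2)) for r in ctrl.boxes_of(p,'cup')])"
```

```text
case [-0.0882 -0.0996  0.2149] bar z 0.1604 F [ 0.2 -0.1 -1.2] M [-0.02 -0.   -0.01] grip 30.0 t 14.4333
scene [302. 204.] [(0.76, array([314., 203.]), 920), (0.3, array([180., 227.]), 283)]
[(0.908, 95, -20), (0.908, 85, -15), (0.904, 80, -10), (0.902, 95, -15), (0.901, 105, -25), (0.901, 100, -20)]
top [171. 231.] [(0.66, array([173., 250.]), 400)]
[(0.27, 85, -20), (0.269, 85, -15), (0.268, 90, -25), (0.265, 90, -20), (0.265, 80, -15), (0.261, 85, -25)]
[(array([260., 203.]), 0.65)]
```

Request:
send_rows(deltas=[[[0, 0.003, 0.01], 0], [[0, 0.003, 0.018], 0], [[0, 0.003, 0.025], 0], [[0, 0.003, 0.03], 0], [[0, 0.003, 0.035], 0]], gripper=0.1325)

```text
clock: 15.15
tool_pos: [0.464, 0.1689, 0.1859]
orientation: [180.0, -0.0, -85.4]
force: [-1.6, -0.3, 0.3]
opening: 0.0117
gripper_force: 5.6
```

```bash
python3 -c "
from t2 import *
est3(('scene',))"
```

```text
case [-0.0906 -0.101   0.1859] bar z 0.1314 F [-1.6 -0.3  0.3] M [-0.26  0.43  0.06] grip 5.6 t 15.15
scene [301. 212.] [(0.69, array([310., 209.]), 824), (0.24, array([274., 244.]), 2910)]
[(0.867, 75, -5), (0.867, 70, 0), (0.852, 70, -5), (0.85, 80, -5), (0.847, 80, -10), (0.845, 65, 0)]
```

Request:
send_rows(deltas=[[[0, 0.005, 0.004], 0], [[0, 0.01, 0.008], 0], [[0, 0.014, 0.012], 0], [[0, 0.018, 0.015], 0], [[0, 0.022, 0.019], 0]])

```text
clock: 15.67
tool_pos: [0.4462, 0.1681, 0.1712]
orientation: [-180.0, 0.0, -85.4]
force: [0.4, 0.8, 0.1]
opening: 0.0118
gripper_force: 5.3
```

```bash
python3 -c "
from t2 import *
est3(('scene',))"
```

```text
case [-0.1084 -0.1004  0.1712] bar z 0.1167 F [0.4 0.8 0.1] M [-0.03  0.1  -0.  ] grip 5.3 t 15.6667
scene [306. 213.] [(0.75, array([314., 211.]), 710)]
[(0.83, 50, 0), (0.824, 55, -5), (0.823, 50, -5), (0.818, 45, 0), (0.816, 45, 5), (0.803, 55, 0)]
```

Request:
send_rows(deltas=[[[0, 0.003, 0.004], 0], [[0, 0.006, 0.008], 0], [[0, 0.009, 0.012], 0], [[0, 0.011, 0.016], 0], [[0, 0.013, 0.02], 0]])

```text
clock: 16.18
tool_pos: [0.4359, 0.1671, 0.155]
orientation: [180.0, -0.0, -85.4]
force: [-1.6, -0.5, -0.6]
opening: 0.0115
gripper_force: 5.3
```

Request:
send_rows(deltas=[[[0, 0.001, 0.005], 0], [[0, 0.002, 0.01], 0], [[0, 0.002, 0.014], 0], [[0, 0.003, 0.018], 0], [[0, 0.003, 0.02], 0]])

```text
clock: 16.6
tool_pos: [0.4335, 0.1668, 0.1388]
orientation: [180.0, -0.0, -85.4]
force: [-1.1, -1.1, -0.1]
opening: 0.0115
gripper_force: 5.5
```

```bash
python3 -c "
from t2 import *
est3(('scene','top'))"
```

```text
case [-0.1211 -0.1006  0.1388] bar z 0.0843 F [-1.1 -1.1 -0.1] M [-0.29  0.49  0.05] grip 5.5 t 16.6
scene [308. 220.] [(0.59, array([316., 217.]), 592)]
[(0.71, 35, 5), (0.707, 30, 5), (0.706, 30, 0), (0.702, 25, 5), (0.701, 25, 0), (0.7, 35, 0)]
top [178. 247.] [(0.47, array([219., 241.]), 83)]
```

```bash
python3 -c "
from plan import *
s=[.4335,.1668,.1388,-85.4]
a=[.430,.16,.19,-85.4]; g=[.5645,-.036,.175,-85.4]
e=call(s,lin(s,a,5))
for w in lin(a,g,2): e=call(e,lin(e,w,5))
"
```

```text
end [  0.43   0.16   0.19 -85.4 ]
[[[0.002,0.001,-0.013],-0.0],[[0.003,0.002,-0.026],-0.0],[[0.005,0.003,-0.038],-0.0],[[0.006,0.004,-0.051],-0.0],[[0.008,0.005,-0.064],-0.0]]
end [ 4.97e-01  6.20e-02  1.82e-01 -8.54e+01]
[[[0.026,-0.015,0.002],-0.0],[[0.052,-0.03,0.004],-0.0],[[0.077,-0.044,0.006],-0.0],[[0.103,-0.059,0.008],-0.0],[[0.129,-0.074,0.009],-0.0]]
end [ 5.64e-01 -3.60e-02  1.75e-01 -8.54e+01]
[[[0.026,-0.015,0.002],-0.0],[[0.052,-0.03,0.004],-0.0],[[0.077,-0.044,0.006],-0.0],[[0.103,-0.059,0.008],-0.0],[[0.129,-0.074,0.009],-0.0]]
```

Request:
send_rows(deltas=[[[0.002, 0.001, -0.013], 0], [[0.003, 0.002, -0.026], 0], [[0.005, 0.003, -0.038], 0], [[0.006, 0.004, -0.051], 0], [[0.008, 0.005, -0.064], 0]], gripper=0.12)

```text
clock: 17.22
tool_pos: [0.4305, 0.1604, 0.1915]
orientation: [-180.0, 0.0, -85.4]
force: [-0.2, -0.9, -1.8]
opening: 0.011
gripper_force: 30.0
```

Request:
send_rows(deltas=[[[0.02, -0.011, 0.002], 0], [[0.047, -0.027, 0.004], 0], [[0.077, -0.044, 0.006], 0], [[0.103, -0.059, 0.008], 0], [[0.129, -0.074, 0.009], 0]])

```text
clock: 17.63
tool_pos: [0.4985, 0.0613, 0.1838]
orientation: [-179.9, 0.0, -85.4]
force: [-0.3, 0.6, -0.6]
opening: 0.0113
gripper_force: 30.0
```

Request:
send_rows(deltas=[[[0.026, -0.015, 0.002], 0], [[0.052, -0.03, 0.004], 0], [[0.077, -0.044, 0.006], 0], [[0.103, -0.059, 0.008], 0], [[0.129, -0.074, 0.009], 0]])

```text
clock: 18.05
tool_pos: [0.5658, -0.037, 0.1764]
orientation: [-180.0, 0.0, -85.4]
force: [0.5, 0.1, -1.0]
opening: 0.0108
gripper_force: 30.0
```

```bash
python3 -c "
from t2 import *
est3(('scene','top'),lo=-60)"
```

```text
case [-0.006  -0.3146  0.1764] bar z 0.1219 F [ 0.5  0.1 -1. ] M [ 0.04  0.02 -0.01] grip 30.0 t 18.05
scene [230. 183.] [(0.83, array([234., 181.]), 701)]
[(0.877, 20, 5), (0.868, 15, 5), (0.86, 15, 10), (0.859, 25, 0), (0.859, 20, 0), (0.859, 10, 10)]
top [261. 191.] [(0.62, array([263., 199.]), 521)]
[(0.546, 15, -5), (0.543, 80, -25), (0.541, 80, -30), (0.541, 75, -30), (0.539, 15, -10), (0.537, 80, -20)]
```

Request:
send_rows(deltas=[[[0, 0, 0.015], 0], [[0, 0, 0.03], 0], [[0, 0, 0.043], 0], [[0, 0, 0.052], 0], [[0, 0, 0.057], 0]])

```text
clock: 18.67
tool_pos: [0.5644, -0.0354, 0.1297]
orientation: [179.9, -0.0, -85.3]
force: [0.1, -0.5, -1.3]
opening: 0.011
gripper_force: 30.0
```

Request:
send_rows(deltas=[[[0, 0.004, 0.002], 0], [[0, 0.01, 0.004], 0], [[0, 0.017, 0.006], 0], [[0, 0.023, 0.008], 0], [[0, 0.026, 0.009], 0]], gripper=0.1325)

```text
clock: 19.08
tool_pos: [0.5437, -0.0378, 0.1239]
orientation: [-180.0, -0.0, -85.4]
force: [0.0, -2.6, 2.8]
opening: 0.0118
gripper_force: 5.4
```

```bash
python3 -c "
from t2 import *
est3(('scene',),lo=-60)"
```

```text
case [-0.0281 -0.3136  0.1239] bar z 0.0694 F [ 0.  -2.6  2.8] M [-0.73  0.04 -0.05] grip 5.4 t 19.0833
scene [236. 194.] [(0.96, array([241., 194.]), 651)]
[(0.89, 20, -5), (0.888, 20, 0), (0.881, 15, 0), (0.876, 25, -5), (0.872, 10, 5), (0.866, 15, 5)]
```

Request:
send_rows(deltas=[[[0, 0.004, 0.002], 0], [[0, 0.008, 0.002], 0], [[0, 0.01, 0.002], 0], [[0, 0.01, 0.002], 0], [[0, 0.01, 0.002], 0]])

```text
clock: 19.6
tool_pos: [0.5362, -0.0381, 0.1217]
orientation: [180.0, 0.0, -85.4]
force: [1.0, -0.6, 0.8]
opening: 0.0115
gripper_force: 5.3
```

Request:
send_rows(deltas=[[[0, 0, 0], 0], [[0, 0, 0], 0], [[0, 0, 0], 0], [[0, 0, 0], 0], [[0, 0, 0], 0]], gripper=0.3)

```text
clock: 20.02
tool_pos: [0.5363, -0.0382, 0.1217]
orientation: [180.0, 0.0, -85.4]
force: [-0.2, 0.3, 0.6]
opening: 0.026
gripper_force: 0.0
```

```bash
python3 -c "
from t2 import *
est3(('scene',),lo=-60)
p=snap('scene'); A=cv2.resize(p['color'][150:225,190:290,::-1],(800,600),interpolation=2); cv2.imwrite('pics/g1.png',A)"
```

```text
case [-0.0355 -0.3134  0.1217] bar z 0.0672 F [-0.2  0.3  0.6] M [ 0.02  0.08 -0.01] grip 0.0 t 20.0167
scene [239. 193.] [(0.98, array([242., 196.]), 664)]
[(0.867, 5, 5), (0.855, 10, 5), (0.855, 5, 10), (0.852, 0, 10), (0.849, 0, 15), (0.844, 0, 5)]
```

Request:
send_rows(deltas=[[[0, 0, -0.01], 0], [[0, 0, -0.03], 0], [[0, 0, -0.06], 0], [[0, 0, -0.1], 0], [[0, 0, -0.14], 0]])

```text
clock: 20.58
tool_pos: [0.5357, -0.0384, 0.2352]
orientation: [179.9, -0.0, -85.4]
force: [0.7, 0.1, -0.8]
opening: 0.0266
gripper_force: 0.0
```

Request:
send_rows(deltas=[[[0, 0.04, 0], 0], [[0, 0.08, 0], 0], [[0, 0.11, 0], 0], [[0, 0.13, 0], 0], [[0, 0.13, 0], 0]], gripper=1)

```text
clock: 21.0
tool_pos: [0.4296, -0.0472, 0.2346]
orientation: [-180.0, 0.0, -85.4]
force: [-0.3, -0.1, -0.7]
opening: 0.054
gripper_force: 0.0
```

```bash
cat > fitcup.py <<'E'
from h import *
from scipy.optimize import minimize
def model(p,v):
    x,y,yaw,t1,t2=v
    R=cv2.Rodrigues(np.array([t1,t2,0.]))[0]@cv2.Rodrigues(np.array([0,0,yaw]))[0]
    t=np.linspace(0,2*np.pi,40); c=np.c_[np.cos(t),np.sin(t),0*t]
    body=np.r_[.029*c,.037*c+[0,0,.08]]; s=np.linspace(0,2*np.pi,12)
    h=np.r_[[[q,.006*np.cos(k),.068+.006*np.sin(k)] for q in(.03,.12) for k in s]]
    m=np.zeros((384,512),np.float32); m8=np.zeros((384*4,512*4),np.uint8)
    for P in(body,h):
        q=proj(p,P@R.T+[x,y,0]); cv2.fillConvexPoly(m8,((cv2.convexHull(q.astype(np.float32))+.5)*64).astype(np.int32),1,shift=4)
    return cv2.resize(m8.astype(np.float32),(512,384),interpolation=cv2.INTER_AREA)
def fit(ps,v0):
    ms=[]
    for p in ps:
        r=ctrl.cut_out(p,"cup"); c=proj(p,[[v0[0],v0[1],.05]])[0]; r.sort(key=lambda q:np.linalg.norm(xy(q)-c)); ms.append(r[0]["pixels"].astype(np.float32)); print(r[0]["conf"],xy(r[0]),c)
    f=lambda v:sum(np.abs(model(p,v)-m).sum()/m.sum() for p,m in zip(ps,ms))
    best=None
    for t1 in(-.3,0,.3):
        for t2 in(-.3,0,.3):
            q=minimize(f,[*v0,t1,t2],method="Nelder-Mead",options=dict(initial_simplex=np.array([*v0,t1,t2])+np.r_[np.zeros((1,5)),np.diag([.01,.01,.1,.1,.1])],maxiter=250))
            if best is None or q.fun<best.fun: best=q
    return best.x,best.fun,f([*best.x[:3],0,0])
if __name__=="__main__":
    np.set_printoptions(precision=3,suppress=True)
    from plan import here
    s,o=here(); print(s,o["clock"])
    print(fit([snap("scene"),snap("top")],[.532,.018,np.radians(-85)]))
E
python3 fitcup.py
```

```text
[np.float64(0.4296050336737435), np.float64(-0.04718239237647075), np.float64(0.23459562693670935), np.float64(-85.38070290221317)] 21.0
0.74 [243.098 192.192] [238.71  195.434]
0.6 [263.117 204.902] [260.477 206.378]
(array([ 0.527,  0.015, -1.353,  0.067, -0.031]), np.float64(1.1161962747573853), np.float32(1.1618073))
```

```bash
python3 - <<'E'
from h import *
p=snap("top","h_top"); s=snap("scene","h_scene")
R=lambda im,y0,y1,x0,x1,w,h:cv2.resize(im["color"][y0:y1,x0:x1,::-1],(w,h),interpolation=2)
o=np.zeros((600,800,3),np.uint8)
o[:300,:400]=R(s,150,225,200,300,400,300)      # cup scene x4
o[:300,400:]=R(p,160,235,215,315,400,300)      # cup top x4
o[300:,:400]=R(s,232,262,320,360,400,300)      # index tip scene x10
o[300:,400:]=R(p,160,235,85,185,400,300)       # index top x4
cv2.imwrite("pics/h1.png",o)
E
```

```text
(no output)
```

View pics/h1.png

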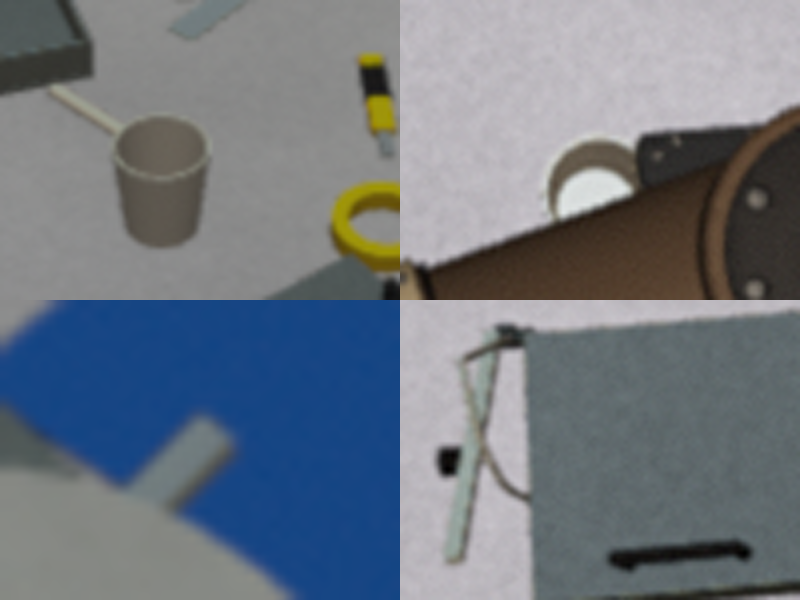

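The cup stands upright and empty on the bare table, at (162,180) in the upper-left panel. The index arm's free end shows at (220,425) in the ×10 scene panel and at (455,560) in the top panel.

```bash
python3 - <<'E'
from h import *; from plan import *
np.set_printoptions(precision=3,suppress=True)
p=snap("top"); s=snap("scene")
mt=np.array([98.6,224.4]); ms=np.array([341.4,244.3])
o1,d1=ray(p,[mt]);o2,d2=ray(s,[ms]);d1=d1[0]/np.linalg.norm(d1);d2=d2[0]/np.linalg.norm(d2)
k=np.linalg.lstsq(np.c_[d1,-d2],o2-o1,rcond=None)[0];A=o1+k[0]*d1;B=o2+k[1]*d2
T=(A+B)/2; print("tri",A,B,"case frame",np.round(tocase(T),3))
X,_,z=tocase(T); 
for off in(0,.004): print("theta by z",np.arcsin((z-off-.08)/.172),"by atan",np.arctan2(z-off-.08,.085-X), "len",np.hypot(z-off-.08,.085-X))
H=case(.085,.114,.08)[:3]
for th in np.arange(.4,.9,.05):
    P=case(.085-.172*np.cos(th)+.004*np.sin(th),.114,.08+.172*np.sin(th)+.004*np.cos(th))[:3]
    P2=case(.085-.172*np.cos(th),.114,.08+.172*np.sin(th))[:3]
    print(round(th,2),proj(p,[P,P2]).round(1).tolist(),proj(s,[P,P2]).round(1).tolist())
print("hinge px",proj(p,[H]), "lid corners px",proj(p,[case(a,b,.088)[:3] for a,b in((.085,.095),(.085,-.095),(-.085,-.095),(-.085,.095))]).round(1).tolist())
print("bar px",proj(p,[case(-.065,b,.118)[:3] for b in(.03,-.03)]).round(1).tolist())
E
```

```text
tri [0.475 0.387 0.164] [0.472 0.389 0.165] case frame [-0.063  0.116  0.165]
theta by z 0.5137029919428596 by atan 0.5188858930013932 len 0.17043670076921594
theta by z 0.48719584665547283 by atan 0.4982688917844187 len 0.16848885655477344
0.4 [[101.3, 229.3], [101.8, 230.1]] [[341.8, 245.9], [342.0, 246.7]]
0.45 [[100.0, 227.4], [100.6, 228.3]] [[341.2, 244.5], [341.5, 245.1]]
0.5 [[98.8, 225.2], [99.4, 226.2]] [[340.4, 243.1], [340.8, 243.7]]
0.55 [[97.6, 222.9], [98.2, 224.0]] [[339.6, 241.8], [340.0, 242.4]]
0.6 [[96.4, 220.4], [97.0, 221.6]] [[338.6, 240.7], [339.0, 241.2]]
0.65 [[95.2, 217.7], [95.8, 219.0]] [[337.4, 239.7], [337.9, 240.2]]
0.7 [[94.1, 214.9], [94.6, 216.2]] [[336.1, 238.8], [336.7, 239.2]]
0.75 [[93.0, 211.9], [93.5, 213.3]] [[334.6, 238.1], [335.3, 238.4]]
0.8 [[91.9, 208.7], [92.4, 210.2]] [[333.0, 237.5], [333.8, 237.8]]
0.85 [[90.9, 205.4], [91.4, 206.9]] [[331.3, 237.0], [332.1, 237.2]]
hinge px [[109.685 169.505]] lid corners px [[116.3, 168.2], [192.5, 162.2], [196.7, 229.7], [118.3, 236.3]]
bar px [[141.8, 224.6], [167.2, 222.5]]
```

The index angle is about 0.50 rad. Its length check gives 0.170 m against 0.172. Next is planning the lid grasp and the lifting arc.

```bash
python3 -c "
from plan import *
s,o=here(); s=[.4296,-.0472,.2346,-85.38]
h=case(-.065,0,.235); g=case(-.065,0,.171)
L=lambda t:case(.085-.15*np.cos(t)+.038*np.sin(t),0,.08+.15*np.sin(t)+.038*np.cos(t)+.053)
e=s
for w in lin(s,h,2): e=call(e,lin(e,w,5))
e=call(e,lin(h,g,5))
for a,b in((0,.17),(.17,.34),(.34,.5)): e=call(e,[L(t) for t in np.linspace(a,b,6)[1:]])
"
```

```text
end [  0.455   0.112   0.235 -85.34 ]
[[[-0.039,-0.01,-0.0],-0.0],[[-0.078,-0.019,-0.0],-0.0],[[-0.118,-0.029,-0.0],-0.0],[[-0.157,-0.039,-0.0],-0.0],[[-0.196,-0.048,-0.0],-0.0]]
end [  0.481   0.272   0.235 -85.3  ]
[[[-0.039,-0.01,-0.0],-0.0],[[-0.078,-0.019,-0.0],-0.0],[[-0.118,-0.029,-0.0],-0.0],[[-0.157,-0.039,-0.0],-0.0],[[-0.196,-0.048,-0.0],-0.0]]
end [  0.481   0.272   0.171 -85.3  ]
[[[0.0,0.0,0.016],-0.0],[[0.0,0.0,0.032],-0.0],[[0.0,0.0,0.048],-0.0],[[0.0,0.0,0.064],-0.0],[[0.0,0.0,0.08],-0.0]]
end [  0.49    0.272   0.196 -85.3  ]
[[[-0.0,-0.002,-0.006],-0.0],[[0.0,-0.004,-0.013],-0.0],[[0.0,-0.006,-0.019],-0.0],[[0.0,-0.008,-0.025],-0.0],[[-0.0,-0.011,-0.031],-0.0]]
end [  0.502   0.273   0.219 -85.3  ]
[[[0.0,-0.003,-0.006],-0.0],[[0.0,-0.006,-0.012],-0.0],[[0.0,-0.009,-0.018],-0.0],[[0.0,-0.012,-0.023],-0.0],[[0.0,-0.016,-0.029],-0.0]]
end [  0.518   0.275   0.238 -85.3  ]
[[[0.0,-0.004,-0.005],-0.0],[[0.0,-0.007,-0.01],-0.0],[[0.0,-0.011,-0.015],-0.0],[[0.0,-0.015,-0.02],-0.0],[[-0.0,-0.019,-0.024],-0.0]]
```

Request:
send_rows(deltas=[[[-0.039, -0.01, 0], 0], [[-0.078, -0.019, 0], 0], [[-0.118, -0.029, 0], 0], [[-0.157, -0.039, 0], 0], [[-0.196, -0.048, 0], 0]], gripper=1)

```text
clock: 21.82
tool_pos: [0.4586, 0.1144, 0.2336]
orientation: [180.0, -0.0, -85.4]
force: [1.0, -0.6, 1.5]
opening: 0.0875
gripper_force: 0.0
```

Request:
send_rows(deltas=[[[-0.039, -0.01, 0], 0], [[-0.078, -0.019, 0], 0], [[-0.118, -0.029, 0], 0], [[-0.157, -0.039, 0], 0], [[-0.196, -0.048, 0], 0]])

```text
clock: 22.23
tool_pos: [0.4841, 0.274, 0.2333]
orientation: [180.0, -0.0, -85.4]
force: [0.1, -1.0, -0.1]
opening: 0.0873
gripper_force: 0.0
```

```bash
python3 - <<'E'
from h import *; from plan import *
s,o=here(); print(s,np.round(tocase(s),4),o["opening"],o["clock"])
p=snap("wrist","w5"); g=cv2.cvtColor(p["color"],cv2.COLOR_RGB2GRAY)
pr=proj(p,[case(-.065,b,.118)[:3] for b in(.03,-.03)]); print(pr.round(1).tolist())
r=ctrl.boxes_of(p,"lid_bar"); print([(xy(q).round(0),round(q["conf"],2)) for q in r])
c=pr[1]
for dx in (0,6,12): 
    x=int(round(c[0])); 
for v in np.linspace(pr[0],pr[1],4):
    x,y=v.round().astype(int)
    print((x,y),"row:",g[min(max(y,0),383),max(x-25,0):x+26:2].tolist())
E
```

```text
[np.float64(0.48413296707819364), np.float64(0.2739999651910419), np.float64(0.23325171157770005), np.float64(-85.3571825484516)] [-0.0619  0.0021  0.2333] 0.08732254515575423 22.2333
[[261.8, 242.5], [261.9, 174.0]]
[(array([200., 168.]), 0.84)]
(np.int64(262), np.int64(242)) row: [120, 118, 116, 117, 119, 120, 121, 121, 124, 122, 71, 47, 50, 50, 48, 58, 114, 121, 118, 120, 120, 121, 127, 183, 195, 200]
(np.int64(262), np.int64(220)) row: [124, 124, 124, 122, 121, 119, 119, 121, 121, 113, 61, 49, 53, 54, 51, 60, 114, 123, 124, 123, 121, 120, 122, 166, 195, 195]
(np.int64(262), np.int64(197)) row: [118, 118, 119, 118, 119, 119, 119, 120, 120, 108, 56, 52, 56, 55, 52, 60, 114, 122, 123, 122, 122, 122, 121, 154, 194, 197]
(np.int64(262), np.int64(174)) row: [122, 121, 118, 117, 119, 118, 117, 117, 121, 105, 52, 53, 58, 58, 54, 63, 115, 123, 122, 122, 124, 125, 121, 147, 191, 195]
```

The dark bar in the wrist picture sits within a pixel of the prediction (column 262), so I'm going down and closing.

Request:
send_rows(deltas=[[[0, 0, 0.018], 0], [[0, 0, 0.036], 0], [[0, 0, 0.054], 0], [[0, 0, 0.07], 0], [[0, 0, 0.08], 0]])

```text
clock: 22.75
tool_pos: [0.4835, 0.2715, 0.1679]
orientation: [179.9, -0.1, -85.4]
force: [0.1, -0.6, -0.4]
opening: 0.0876
gripper_force: 0.0
```

Request:
send_rows(deltas=[[[0, 0, 0], 0], [[0, 0, 0], 0], [[0, 0, 0], 0], [[0, 0, 0], 0], [[0, 0, 0], 0]], gripper=0)

```text
clock: 23.17
tool_pos: [0.4841, 0.2724, 0.1705]
orientation: [-179.9, 0.0, -85.4]
force: [-0.4, 0.2, -0.1]
opening: 0.0597
gripper_force: 0.0
```

Request:
send_rows(deltas=[[[0, 0, 0], 0], [[0, 0, 0], 0], [[0, 0, 0], 0], [[0, 0, 0], 0], [[0, 0, 0], 0]])

```text
clock: 23.58
tool_pos: [0.4838, 0.2722, 0.1698]
orientation: [-180.0, 0.0, -85.4]
force: [0.2, -0.1, 0.2]
opening: 0.0267
gripper_force: 0.0
```

Request:
send_rows(deltas=[[[0, 0, 0], 0], [[0, 0, 0], 0], [[0, 0, 0], 0], [[0, 0, 0], 0], [[0, 0, 0], 0]])

```text
clock: 24.0
tool_pos: [0.4822, 0.2719, 0.1694]
orientation: [179.8, -0.0, -85.4]
force: [-8.0, 1.1, 4.0]
opening: 0.0088
gripper_force: 30.0
```

Request:
send_rows(deltas=[[[0, 0.001, -0.006], 0], [[0, -0.001, -0.013], 0], [[0, -0.003, -0.019], 0], [[0, -0.005, -0.025], 0], [[0, -0.008, -0.031], 0]])

```text
clock: 24.42
tool_pos: [0.4903, 0.2727, 0.1946]
orientation: [180.0, 0.0, -85.4]
force: [2.8, 1.9, -6.3]
opening: 0.0089
gripper_force: 30.0
```

Request:
send_rows(deltas=[[[0, -0.003, -0.006], 0], [[0, -0.006, -0.012], 0], [[0, -0.009, -0.018], 0], [[0, -0.012, -0.023], 0], [[0, -0.016, -0.029], 0]])

```text
clock: 24.83
tool_pos: [0.5025, 0.2737, 0.2179]
orientation: [179.9, -0.0, -85.4]
force: [-3.0, 3.6, -4.1]
opening: 0.0087
gripper_force: 30.0
```

Request:
send_rows(deltas=[[[0, -0.004, -0.005], 0], [[0, -0.007, -0.01], 0], [[0, -0.011, -0.015], 0], [[0, -0.015, -0.02], 0], [[0, -0.019, -0.024], 0]])

```text
clock: 25.25
tool_pos: [0.517, 0.2749, 0.2374]
orientation: [179.9, -0.0, -85.4]
force: [-10.3, 4.8, 0.5]
opening: 0.0091
gripper_force: 30.0
```

Request:
send_rows(deltas=[[[0, 0, 0], 0], [[0, 0, 0], 0], [[0, 0, 0], 0], [[0, 0, 0], 0], [[0, 0, 0], 0]])

```text
clock: 25.67
tool_pos: [0.5169, 0.2749, 0.2373]
orientation: [179.9, 0.0, -85.4]
force: [-8.2, 3.8, 0.5]
opening: 0.0087
gripper_force: 30.0
```

```bash
python3 - <<'E'
from h import *; from plan import *
s,o=here(); X,Y,z=tocase(s); print(s,np.round((X,Y,z),4),o["force"],o["gripper_force"],o["opening"],o["clock"])
bz=z-.0518; bx=X
r=np.hypot(.085-bx,bz-.08); print("radius",r,"(want .1547) angle",np.arctan2(bz-.08,.085-bx)-np.arctan2(.038,.15))
p=snap("top","k_top"); q=snap("scene","k_scene")
def corners(t,h=.008): 
    return [case(.085-a*np.cos(t)+h*np.sin(t),b,.08+a*np.sin(t)+h*np.cos(t))[:3] for a in(.17,) for b in(-.095,.095)]
for t in(.4,.45,.5,.55,.6): print(t,proj(p,corners(t)).round(1).tolist(),proj(q,corners(t)).round(1).tolist())
for P,n in((p,"top"),(q,"scene")):
    for nm in("lid_bar","index_tip","cup"):
        rr=ctrl.cut_out(P,nm)
        for w in rr[:1]:
            m=w["pixels"].astype(np.uint8); c=max(cv2.findContours(m,0,2)[0],key=cv2.contourArea); a=cv2.approxPolyDP(c,4,True).reshape(-1,2); print(n,nm,round(w["conf"],2),xy(w).round(1),a.tolist()[:8])
g=cv2.cvtColor(p["color"],cv2.COLOR_RGB2GRAY)
for x in(122,128,186,190): print(x,g[200:245,x].tolist())
E
```

```text
[np.float64(0.516892981647728), np.float64(0.2749360684093471), np.float64(0.23733274426443352), np.float64(-85.36247741877932)] [-0.0292  0.0003  0.2373] [-8.22594181  3.76060815  0.5390546 ] 29.975224435329437 0.008700283045209523 25.6667
radius 0.15547937083153995 (want .1547) angle 0.4979555237722251
0.4 [[192.8, 220.1], [109.2, 227.0]] [[283.9, 195.7], [335.2, 240.7]]
0.45 [[192.2, 218.1], [108.1, 225.0]] [[283.0, 194.1], [334.5, 239.3]]
0.5 [[191.7, 215.8], [106.9, 222.8]] [[281.9, 192.7], [333.6, 237.9]]
0.55 [[191.1, 213.4], [105.8, 220.4]] [[280.7, 191.3], [332.7, 236.7]]
0.6 [[190.6, 210.8], [104.7, 217.9]] [[279.3, 190.0], [331.6, 235.7]]
top lid_bar 0.94 [175.8 190.5] [[189, 161], [155, 165], [159, 218], [190, 216]]
top index_tip 0.2 [220.1 280.9] [[226, 249], [214, 255], [211, 268], [217, 278], [230, 281], [242, 264]]
top cup 0.96 [267.4 206.3] [[251, 213], [270, 222], [282, 206], [309, 195], [278, 201], [261, 194], [251, 202]]
scene lid_bar 0.82 [280.7 241. ] [[266, 213], [237, 241], [281, 288], [284, 267], [294, 254], [326, 249], [334, 240], [308, 217]]
scene cup 0.73 [245.1 192.4] [[214, 171], [228, 183], [232, 208], [246, 210], [251, 183]]
122 [11, 4, 8, 8, 6, 10, 8, 10, 12, 6, 11, 8, 10, 7, 15, 26, 34, 33, 26, 45, 76, 88, 77, 52, 38, 34, 31, 34, 35, 35, 34, 32, 31, 32, 33, 32, 32, 35, 34, 33, 50, 56, 43, 31, 30]
128 [12, 8, 12, 9, 10, 11, 6, 9, 10, 10, 10, 12, 5, 13, 27, 31, 31, 35, 39, 37, 29, 22, 21, 22, 26, 24, 28, 26, 28, 27, 30, 31, 34, 36, 37, 34, 34, 36, 38, 37, 36, 38, 40, 62, 71]
186 [87, 87, 86, 85, 86, 84, 85, 88, 89, 88, 88, 90, 87, 88, 86, 86, 82, 73, 84, 91, 91, 89, 89, 88, 85, 87, 86, 86, 91, 87, 63, 34, 49, 114, 156, 166, 163, 157, 159, 160, 163, 161, 161, 160, 164]
190 [81, 78, 80, 82, 78, 80, 82, 77, 80, 81, 79, 79, 76, 78, 76, 78, 71, 70, 78, 86, 86, 84, 84, 84, 85, 87, 89, 90, 89, 87, 56, 27, 63, 136, 158, 163, 163, 161, 162, 163, 161, 155, 157, 161, 162]
```

Kinematics put the lid at 0.498 rad, both cameras agree within about 0.04, the grip is firm and the cup is standing. Handing in.

```bash
python3 -c "
from plant import ctrl
print(ctrl.close_job())"
```

```text
the job is handed in; nothing more can be done
None
```

I handed the job in, but the hand-in gave no verdict: the four balls are in the tray, the empty cup stands upright on the bare table, and the gripper holds the lid steady at about 0.50 rad, where I measured the index arm (to within about 0.04 rad).

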